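# Dress a gearcase sealing face and close it up

## Robot

A 6-joint arm with a two-finger parallel gripper is mounted at the origin on the work surface. World frame = base frame: x ahead of the robot, y to its left, z up, the work surface at z = 0. Lengths are in m, angles in rad, forces in N, time in s.
With the tool pointing down it reaches from about 0.25 to 0.725 m from the base axis. Payload 4 kg.
Tool frame: the origin (TCP) lies at the very end of the fingers, on their centre line; the grasp point (between the pads) lies 19 mm behind it; z points along the fingers, y is the direction in which the jaws open and shut (so a half turn about z gives the same grasp; the last joint's range is limited). The gripper opens to 85 mm and grips with 20 to 120 N. Pads are 22 mm wide; open, the fingers measure 114 mm over their backs; the gripper's body (76 mm by 85 mm) begins 54 mm behind the grasp point. The pads swing forward as they close: fully open they stand 13 mm farther back than shut.
Start: joints at [1.153, 0.241, 0.005, 1.335, 0, 1.571], TCP at [0.203, 0.457, 0.231] pointing down, gripper open.
Joint ranges: [-2.72, 2.72], [-1.05, 1.87], [-1.09, 1.28], [-1.99, 2.15], [-1.42, 1.44], [-3.14, 3.14]. Speed limits (rad/s): [2.79, 2.79, 3.14, 3.14, 3.14, 3.14].

## Interface

Orientations are given as a unit quaternion [x, y, z, w].
In Python, from workcell import bot, camera gives the robot as it stands. The module is installed in compiled form; this text tells all that it offers.
- The arm moves only by the tool send_rows, never from a script. Its argument "deltas" is a list of rows, each an object with "grip": the opening, from 0 (shut) to 1 (fully open); "translation": the shift along the tool's x, y, z in m, a list of three; "twist": the turn, a rotation vector about the tool's x, y, z in degrees, a list of three. A call has 1 to 5 rows; each row is the pose to reach, as a shift and turn from the pose measured when the call began, along the tool's axes at that moment; what a row does not reach only later rows make up. A row lasts 1/8 s, in which the tool goes at most 62.5 mm and 10.7 degrees, less where a joint would pass 70% of its speed; a pose out of reach is approached as far as the arm can. A call with a gripper value outside its range is refused whole. The fingers move at their own pace and stop on an object; the grip force is fixed at half the most. Time passes only in rows, so rows that repeat a pose let the fingers close. It gives the time, the measured TCP pose, the force and the opening at its end, in the units of the state.
- bot.get_obs(): the state, without advancing time (a new reading comes with each control period).
- camera(name): name is "scene" or "top"; returns a dict with "color" (420x560x3 uint8, blue, green, red), "intrinsics" (3x3 intrinsics, pixels), "xyz" and "rotation" of the camera in the world. Camera axes: x right, y down, z forward; pixel columns grow to the right and rows downward; lengths in m; the calibration is good to about 2 mm. A picture is of the moment at which its call begins. There is no depth.
- bot.job_done(): hands the job in, once; it reports no verdict.
The state is a dict: "clock": time; "joint_pos": joint angles; "joint_vel": joint speeds; "tau": joint torques, N m; "eef_pos": TCP position; "tool_rot": TCP orientation; "ft_force": force on the tool from outside, world axes, zero at the start; "ft_torque": the same for the moment, N m; "grip_width": finger opening in m.
Only numpy, scipy, OpenCV 4.12 (cv2) and the standard library are available. Lean on these libraries where they do the work, as an engineer would, in place of code of your own. Each camera call takes 0.05 s, during which the arm holds its last target.

## Task

Take the dressing stone by its wooden grip and rub it, lying flat and lengthwise on the gearcase's sealing face, from the face's left end to its right end and back to the left (left as seen from the robot), pressing steadily so that the sprung cradle sinks part of the way but not down to its stop. After that, stand all the bearing caps from the bench (there are two to four) upright on their feet on the floor of the gearcase. Finish with the stone lying back flat in its tray and the cover folded fully shut, and do not disturb the pressure gauge, the loose socket or the little oil bottle.

Things in the scene. Friction and masses are not known exactly. Their poses are not given: they have to be found in the camera images.
- cradle: fixed grey base plate 150 x 200 x 12 on the bench, which carries the aluminium gearcase (136 deep in x, 242 long in y) on a vertical spring cushion. Origin: centre of the plate's underside on the bench. Its x points away from the robot (within 0.2 rad of world x), y to the left. The gearcase's floor top stands 38 above the bench and its rim 88 (unpressed)
- gearcase (a joint): how far the gearcase is pressed down on its cushion, m: 0 at rest against the top stop, 0.012 at the bottom stop. Starts to sink at about 8 N of downward force, then 0.8 N per mm. For rubbing, keep it between 0.001 and 0.011 (about 0.006 is best)
- face (a point): centre of the sealing face: the flat top of the near flange, 36 wide (x) x 242 long (y), level; axes as the cradle's, z up. Sinks with the gearcase. With the stone's end flush with the face's left end the stone's centre is at y = +0.076 from here, at the right end -0.076; rub at least from +0.060 to -0.060 and back with the stone centred across the flange
- case_floor (a point): centre of the gearcase's inside floor, 92 wide (x) x 230 long (y); axes as the cradle's. Walls rise 50 above it: the near wall, whose outward flange is the sealing face, end walls 6 thick, far wall 8 thick. Sinks with the gearcase
- hinge (a point): middle of the cover's hinge line, on the outer top edge of the far wall; the hinge runs along the cradle's y
- cover (a joint): angle of the flat grey cover, rad: 0 shut flat on the rim and sealing face, 1.57 upright, grows as it opens; starts at 1.65 to 1.95, leaning away from the robot. The cover is a plate 136 (from hinge to free edge) x 242 x 8 thick; the 8 mm are on its outer side (top when shut, far side when open). The hinge is stiff and stays where left; moving it takes about 3 to 5 N at the free edge
- stone: dressing stone: grey abrasive block 90 long (its x) x 36 wide (its y) x 20 high, with a wooden grip 70 x 24 (along its y) on top, from 20 to 58 above the underside; 350 g. Origin: centre of the underside, z up
- tray: fixed black open tray 100 (x) x 155 (y) x 14 high, walls and floor 4 thick, on the bench at the left or right near the robot; the stone starts in it, lying along the tray's y. Origin: centre of its underside
- cap1: bearing cap, one of up to four alike (some may be absent): dark steel block 66 long (its x) x 28 wide (its y) x 26 high, 120 g; the middle 40 mm of its length is full height, with a black bore mark on both sides, the two end feet are 12 high. Origin: centre of its underside. Starts standing upright on the bench beside the gearcase, on either side; z is up when upright
- cap2: bearing cap, one of up to four alike (some may be absent): dark steel block 66 long (its x) x 28 wide (its y) x 26 high, 120 g; the middle 40 mm of its length is full height, with a black bore mark on both sides, the two end feet are 12 high. Origin: centre of its underside. Starts standing upright on the bench beside the gearcase, on either side; z is up when upright
- cap3: bearing cap, one of up to four alike (some may be absent): dark steel block 66 long (its x) x 28 wide (its y) x 26 high, 120 g; the middle 40 mm of its length is full height, with a black bore mark on both sides, the two end feet are 12 high. Origin: centre of its underside. Starts standing upright on the bench beside the gearcase, on either side; z is up when upright
- cap4: bearing cap, one of up to four alike (some may be absent): dark steel block 66 long (its x) x 28 wide (its y) x 26 high, 120 g; the middle 40 mm of its length is full height, with a black bore mark on both sides, the two end feet are 12 high. Origin: centre of its underside. Starts standing upright on the bench beside the gearcase, on either side; z is up when upright
- gauge: round pressure gauge lying face up, 90 diameter x 35 high, beyond the gearcase. Not to be disturbed
- socket: loose steel socket standing upright, 34 diameter x 60 high, among the caps. Not to be disturbed
- oil: little yellow oil bottle with red cap, 40 diameter x 85 high, among the caps. Not to be disturbed
Not all that is in view belongs to the job. What is shaped like the cap1 but green or white is not meant. What is shaped like the cap3 but green is not meant.

How it is judged:
On the way, in this order (a step that is already met when the one before it is completed fails the run):
1. the stone, flat on the sealing face, is pressed at the left end (centre beyond +60 mm) with the gearcase floating 1 to 11 mm down (y of stone in the frame of face between 0.06 and 0.1 m and x of stone in the frame of face between -0.012 and 0.012 m and z of stone in the frame of face between -0.004 and 0.004 m and angle between the x axis of stone and the y axis of face, either way round below 0.25 rad and contact force between stone and cradle between 4 and 25 N and value of joint gearcase between 0.001 and 0.011 m), for 0.2 s.
2. it passes, still pressing, the left quarter (y of stone in the frame of face between 0.015 and 0.05 m and x of stone in the frame of face between -0.012 and 0.012 m and z of stone in the frame of face between -0.004 and 0.004 m and angle between the x axis of stone and the y axis of face, either way round below 0.25 rad and contact force between stone and cradle between 4 and 25 N and value of joint gearcase between 0.001 and 0.011 m), for 0.1 s.
3. it passes, still pressing, the right quarter (y of stone in the frame of face between -0.05 and -0.015 m and x of stone in the frame of face between -0.012 and 0.012 m and z of stone in the frame of face between -0.004 and 0.004 m and angle between the x axis of stone and the y axis of face, either way round below 0.25 rad and contact force between stone and cradle between 4 and 25 N and value of joint gearcase between 0.001 and 0.011 m), for 0.1 s.
4. it presses at the right end (beyond -60 mm) (y of stone in the frame of face between -0.1 and -0.06 m and x of stone in the frame of face between -0.012 and 0.012 m and z of stone in the frame of face between -0.004 and 0.004 m and angle between the x axis of stone and the y axis of face, either way round below 0.25 rad and contact force between stone and cradle between 4 and 25 N and value of joint gearcase between 0.001 and 0.011 m), for 0.2 s.
5. on the way back it presses at the middle (y of stone in the frame of face between -0.025 and 0.025 m and x of stone in the frame of face between -0.012 and 0.012 m and z of stone in the frame of face between -0.004 and 0.004 m and angle between the x axis of stone and the y axis of face, either way round below 0.25 rad and contact force between stone and cradle between 4 and 25 N and value of joint gearcase between 0.001 and 0.011 m), for 0.1 s.
6. it presses at the left end again (all of step 1), for 0.2 s.
7. all the caps stand in the gearcase (x of cap1 in the frame of case_floor between -0.04 and 0.04 m and y of cap1 in the frame of case_floor between -0.113 and 0.113 m and z of cap1 in the frame of case_floor between -0.005 and 0.006 m and angle between each of cap1, cap2, cap3, cap4's own z axis and vertical below 0.15 rad and x of cap2 in the frame of case_floor between -0.04 and 0.04 m and y of cap2 in the frame of case_floor between -0.113 and 0.113 m and z of cap2 in the frame of case_floor between -0.005 and 0.006 m and x of cap3 in the frame of case_floor between -0.04 and 0.04 m and y of cap3 in the frame of case_floor between -0.113 and 0.113 m and z of cap3 in the frame of case_floor between -0.005 and 0.006 m and x of cap4 in the frame of case_floor between -0.04 and 0.04 m and y of cap4 in the frame of case_floor between -0.113 and 0.113 m and z of cap4 in the frame of case_floor between -0.005 and 0.006 m), for 0.2 s.
At the end, for the whole second after the job is handed in: Every cap present stands inside the gearcase on its floor (within 6 mm in height, tilt under 0.15 rad), the cover is shut to within 0.06 rad, the stone lies flat in its tray (underside within 10 mm of the tray's underside, tilt under 0.12 rad), and all are at rest (all of step 7 and value of joint cover below 0.06 rad and x of stone in the frame of tray between -0.045 and 0.045 m and y of stone in the frame of tray between -0.06 and 0.06 m and z of stone in the frame of tray below 0.01 m and angle between stone's own z axis and vertical below 0.12 rad and linear speed of each of cap1, cap2, cap3, cap4, stone below 0.02 m/s); the robot touches nothing.
It fails at once if the gauge, the socket or the oil bottle is shifted by more than 5 cm or knocked over (distance of any of gauge, socket, oil from where it was at the start of the episode above 0.05 m or angle between any of gauge, socket, oil's own z axis and vertical above 0.5 rad).
Of cap1, cap2, cap3, cap4 only 2 to 4 are there at a start; the rules pass over those that are not, and their reading is None.
At some moment in a run one of cap1, cap2, cap3, cap4, stone may be knocked a few centimetres aside while the robot is not near it.
Once in a run the grip may slacken for a moment while it holds something.
It also fails if it takes over 210 s, if anything falls off the work surface, if the arm or the gripper's body presses on something with over 40 N, if the wrist force passes 120 N, or if a joint passes its speed limit or range.

## Working session

There is one attempt and no reset: what is moved stays moved. The work goes in short steps, Python scripts to look and compute and a tool call to move; the robot and the scene stay as the last step left them, time stands still between calls to the robot, and variables do not carry over. Pictures are saved under pics/ and viewed, and the job is handed in when it is done.

Besides the shell and the picture viewer there is one more tool, called after "Call:" by a JSON object that holds its "op" and its "data". send_rows: Moves the arm, as the interface text tells. Its arguments: {"type":"object","properties":{"deltas":{"type":"array","items":{"type":"object","properties":{"grip":{"type":"number"},"translation":{"type":"array","items":{"type":"number"}},"twist":{"type":"array","items":{"type":"number"}}}}}},"required":["deltas"]}

```bash
mkdir -p pics; python3 - <<'E'
from workcell import bot,camera
import cv2
print(bot.get_obs())
for n in("scene","top"):
    c=camera(n);cv2.imwrite(f"pics/{n}0.png",c["color"]);print(n,c["intrinsics"],c["xyz"],c["rotation"])
E
```

```text
{'clock': 0.0, 'joint_pos': array([ 1.15299533e+00,  2.41428551e-01,  3.75323182e-03,  1.33524963e+00,
       -2.49970828e-05,  1.57080587e+00]), 'joint_vel': array([-0.00114276, -0.00041692,  0.00036007,  0.00133197, -0.00028173,
       -0.00030832]), 'tau': array([-1.23073340e-03, -3.72309709e+01,  2.52411443e+01,  1.68768014e-02,
       -2.06134109e-05,  4.47144529e-06]), 'eef_pos': array([0.20262365, 0.45640503, 0.23041629]), 'tool_rot': array([ 2.07388964e-01,  9.78257985e-01, -1.04376383e-03, -2.08489406e-04]), 'ft_force': array([-0.18849524, -0.23917518,  0.0267699 ]), 'ft_torque': array([-0.00881636,  0.04654656, -0.00139277]), 'grip_width': 0.08527930409236464}
scene [[463.71056315   0.         280.08456288]
 [  0.         463.71056315 210.90617984]
 [  0.           0.           1.        ]] [1.15354696 0.20082546 0.88631972] [ 0.56543262  0.75950457 -0.25344073 -0.19800644]
top [[485.39084042   0.         281.03465126]
 [  0.         485.39084042 211.43537539]
 [  0.           0.           1.        ]] [0.37781761 0.04544727 1.14114144] [ 0.71075503 -0.69962253  0.05095811 -0.05252505]
```

View pics/scene0.png

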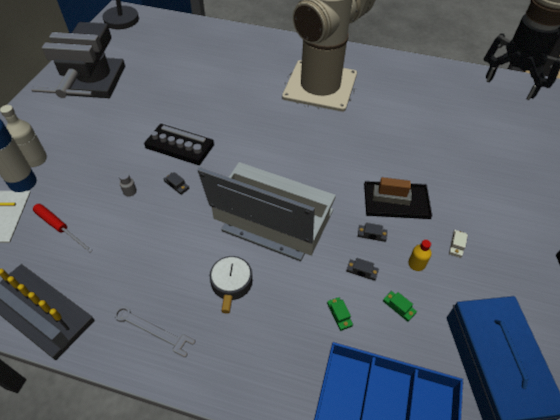

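View pics/top0.png

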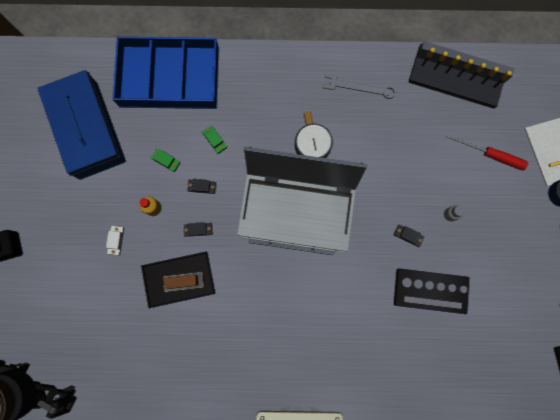

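The scene shows the dark caps at scene (373,232), (363,268), (176,183), which are top (202,186), (198,229), (409,236). The decoys are green at top (166,160) and (215,139), and white at (115,240). The stone is in its tray at top (182,282). The socket is at top (454,213), the oil at (149,205) and the gauge at (314,141).

```bash
cat > h.py <<'E'
import numpy as np,cv2
from scipy.spatial.transform import Rotation as R
from workcell import bot,camera
def ray(c,u,v):
    K=c["intrinsics"];d=R.from_quat(c["rotation"]).apply(np.linalg.inv(K)@[u,v,1.]);return np.array(c["xyz"]),d
def onz(c,u,v,z):
    o,d=ray(c,u,v);return o+d*(z-o[2])/d[2]
def proj(c,p):
    q=R.from_quat(c["rotation"]).inv().apply(np.array(p)-c["xyz"]);q=np.atleast_2d(q)
    uv=(c["intrinsics"]@q.T).T;return uv[:,:2]/uv[:,2:]
def tri(c1,p1,c2,p2):
    o1,d1=ray(c1,*p1);o2,d2=ray(c2,*p2);d1=d1/np.linalg.norm(d1);d2=d2/np.linalg.norm(d2)
    s,t=np.linalg.lstsq(np.c_[d1,-d2],o2-o1,rcond=None)[0];a=o1+s*d1;b=o2+t*d2
    return (a+b)/2,np.linalg.norm(a-b)
def crop(c,u0,v0,u1,v1,k,name):
    im=cv2.resize(c["color"][v0:v1,u0:u1],None,fx=k,fy=k,interpolation=cv2.INTER_CUBIC)
    cv2.imwrite("pics/"+name,im)
def st():
    o=bot.get_obs();r=R.from_quat(o["tool_rot"]);print("t",round(o["clock"],2),"p",np.round(o["eef_pos"],4),"F",np.round(o["ft_force"],1),"w",round(o["grip_width"],4),"x",np.round(r.apply([1,0,0]),3),"y",np.round(r.apply([0,1,0]),3),"z",np.round(r.apply([0,0,1]),3),"j",np.round(o["joint_pos"],2));return o,r
def plan(p,yaw=None,yaxis=None):
    """print shift/turn from the current tool pose to TCP p, pointing down with tool y along world angle yaw (mod pi)"""
    o,r=st();t=r.inv().apply(np.array(p)-o["eef_pos"])
    print("shift mm",np.round(t*1000,1))
    if yaw is not None:
        for k in(0,np.pi):
            y=np.array([np.cos(yaw+k),np.sin(yaw+k),0]);z=np.array([0,0,-1.]);x=np.cross(y,z)
            g=R.from_matrix(np.c_[x,y,z]);print("twist",np.round(np.degrees((r.inv()*g).as_rotvec()),1))
E
python3 - <<'E'
from h import *
c=camera("top");crop(c,90,130,370,330,2.8,"t1.png");
s=camera("scene");crop(s,190,150,450,300,3,"s1.png")
E
```

```text
(no output)
```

View pics/t1.png

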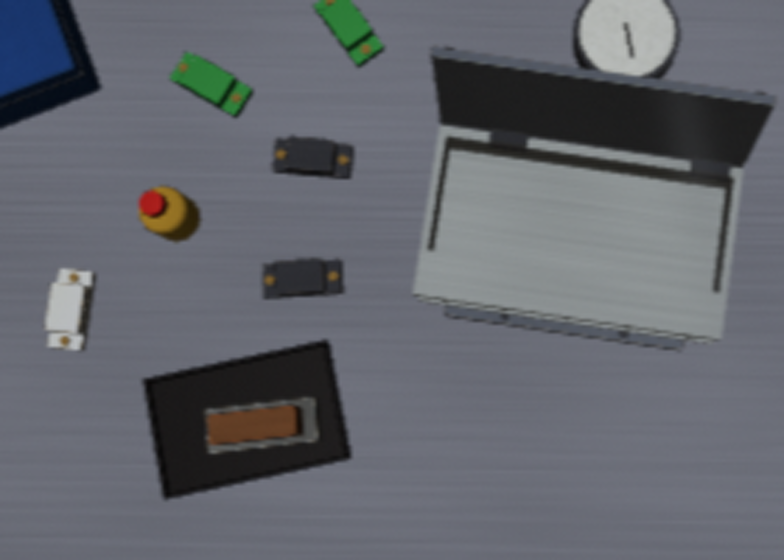

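View pics/s1.png

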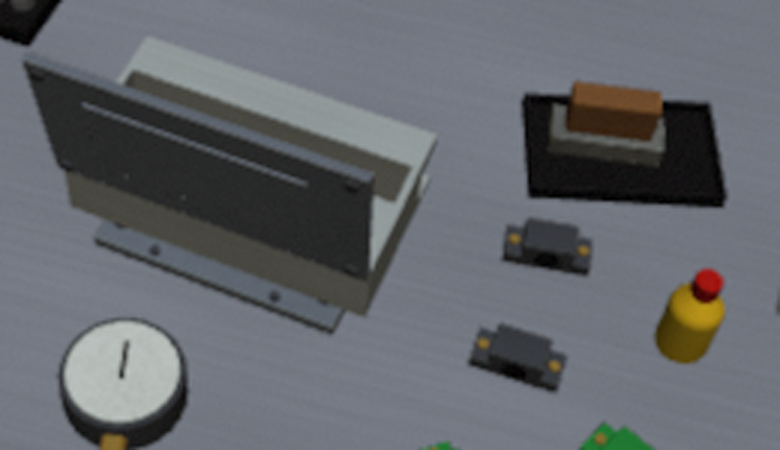

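```bash
cat > m.py <<'E'
from h import *
def caps(c,show=True):
    hsv=cv2.cvtColor(c["color"],cv2.COLOR_BGR2HSV)
    m=cv2.inRange(hsv,(10,90,60),(28,255,255))
    n,l,s,ce=cv2.connectedComponentsWithStats(m)
    return [(tuple(np.round(ce[i],1)),s[i,4]) for i in range(1,n) if s[i,4]>=2]
def stone(c,zg):
    hsv=cv2.cvtColor(c["color"],cv2.COLOR_BGR2HSV)
    m=cv2.inRange(hsv,(5,110,60),(14,255,200))
    n,l,s,ce=cv2.connectedComponentsWithStats(m);i=1+np.argmax(s[1:,4]);
    ct=cv2.findContours((l==i).astype('uint8'),0,1)[0][0];rr=cv2.minAreaRect(ct)
    b=cv2.boxPoints(rr);P=np.array([onz(c,u,v,zg) for u,v in b]);return rr,P
E
python3 - <<'E'
from m import *
c=camera("top");s=camera("scene")
print(caps(c))
print(stone(c,.062))
f=lambda x,y:(x/2.8+90,y/2.8+130)
g=lambda x,y:(x/3+190,y/3+150)
for n,a in dict(nl=(415,296),nr=(721,340)).items(): print(n,onz(c,*f(*a),.088))
print('rimback', onz(c,*f(441,127),.088))
print('traycorners',[np.round(onz(c,*f(*a),.014),4) for a in((146,380),(326,342),(350,458),(166,497))])
print('covertop',tri(c,f(433,50),s,g(371,176)),tri(c,f(772,98),s,g(27,55)))
print('baseplate near corners',[onz(c,*f(*a),.012) for a in((446,318),(684,349))])
print('rim near left', tri(c,f(415,296),s,g(436,137)), tri(c,f(721,340),s,g(150,38)))
crop(c,380,190,480,260,7,"t2.png"); crop(s,100,150,220,210,6,"s2.png")
E
```

```text
[((np.float64(432.0), np.float64(49.7)), np.int32(23)), ((np.float64(444.7), np.float64(53.1)), np.int32(24)), ((np.float64(457.7), np.float64(57.1)), np.int32(24)), ((np.float64(470.4), np.float64(61.0)), np.int32(25)), ((np.float64(483.0), np.float64(64.9)), np.int32(23)), ((np.float64(495.9), np.float64(68.8)), np.int32(24)), ((np.float64(508.7), np.float64(72.8)), np.int32(26)), ((np.float64(307.8), np.float64(117.5)), np.int32(88)), ((np.float64(207.3), np.float64(129.7)), np.int32(3)), ((np.float64(220.2), np.float64(147.0)), np.int32(4)), ((np.float64(155.0), np.float64(153.5)), np.int32(2)), ((np.float64(554.2), np.float64(163.6)), np.int32(36)), ((np.float64(173.7), np.float64(164.3)), np.int32(3)), ((np.float64(190.0), np.float64(184.8)), np.int32(10)), ((np.float64(212.3), np.float64(186.7)), np.int32(10)), ((np.float64(149.3), np.float64(205.5)), np.int32(171)), ((np.float64(208.5), np.float64(228.2)), np.int32(10)), ((np.float64(115.8), np.float64(228.6)), np.int32(5)), ((np.float64(185.8), np.float64(229.5)), np.int32(10)), ((np.float64(398.8), np.float64(230.0)), np.in
[... 497 characters left out ...]
 ]
nr [ 0.44785854 -0.09634346  0.088     ]
rimback [0.61286655 0.1246683  0.088     ]
traycorners [array([0.4123, 0.368 , 0.014 ]), array([0.446 , 0.2208, 0.014 ]), array([0.3516, 0.1975, 0.014 ]), array([0.3179, 0.3463, 0.014 ])]
covertop (array([0.63797155, 0.12216525, 0.22080297]), np.float64(0.0009696874021424428)) (array([ 0.60719326, -0.11422271,  0.22125169]), np.float64(0.0005053687072397011))
baseplate near corners [array([0.46757835, 0.12201398, 0.012     ]), array([ 0.44497778, -0.07588714,  0.012     ])]
rim near left (array([0.47885696, 0.14305126, 0.08028004]), np.float64(0.001915874674079273)) (array([ 0.44784839, -0.09558064,  0.08247054]), np.float64(0.0030749582559222986))
```

View pics/t2.png

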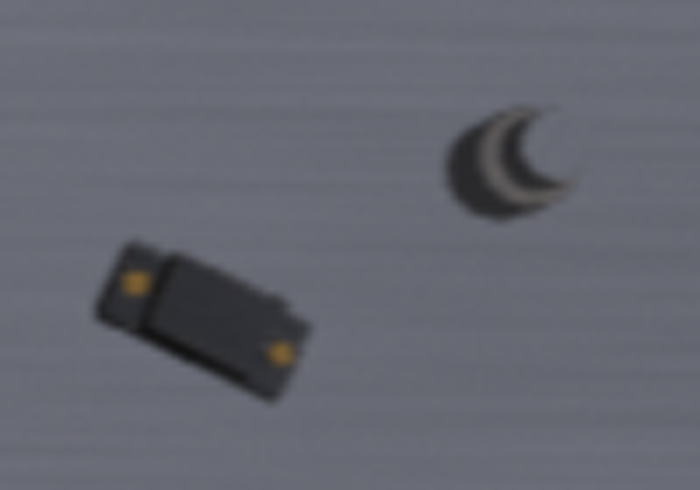

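View pics/s2.png

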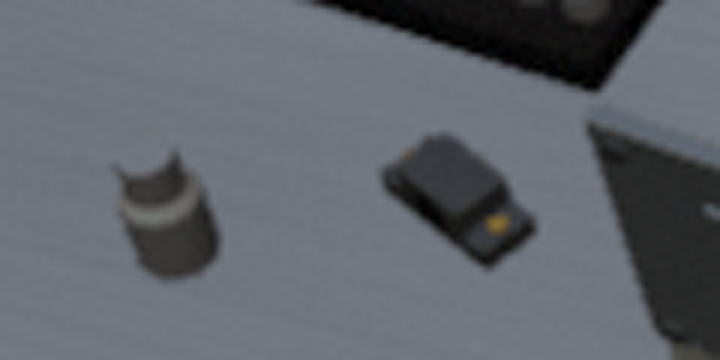

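Readings agree: plate 199 mm, case length 240 mm, case depth 136 mm, cradle yaw about -0.125 rad, and stone grip 69x23 mm. Chosen targets are the brown-gripped stone and the three dark caps. The green and white look-alikes are excluded, as the crops confirm.

```bash
python3 - <<'E'
from m import *
c=camera("top")
for n,a,b in(("A",(190,184.8),(212.3,186.7)),("B",(185.8,229.5),(208.5,228.2)),("C",(398.8,230),(419.7,240.1))):
    p=onz(c,*a,.0125);q=onz(c,*b,.0125);d=p-q;print(n,(p+q)/2,np.linalg.norm(d),"long axis yaw",np.arctan2(d[1],d[0]))
plan([.378,.2695,.13],.132)
E
```

```text
A [0.60284234 0.2395156  0.0125    ] 0.05315450404949332 long axis yaw 1.5000576542547408
B [0.50006708 0.24476134 0.0125    ] 0.05310319078717775 long axis yaw 1.6441363388839727
C [ 0.49334073 -0.25065189  0.0125    ] 0.0533631411956283 long axis yaw 1.1274311491444362
t 0.35 p [0.2028 0.4569 0.2311] F [ 0.6 -0.1 -0.6] w 0.0854 x [-0.914  0.406  0.   ] y [ 0.406  0.914 -0.   ] z [-0. -0. -1.] j [1.15 0.24 0.   1.34 0.   1.57]
shift mm [-236.1 -100.1  101.1]
twist [-0.   0.  58.5]
twist [  -0.    -0.  -121.5]
```

Call:
{"op": "send_rows", "data": {"deltas": [{"grip":0.75,"translation":[-0.05,-0.02,0.01],"twist":[0,0,10]},{"grip":0.75,"translation":[-0.1,-0.04,0.03],"twist":[0,0,20]},{"grip":0.75,"translation":[-0.15,-0.06,0.05],"twist":[0,0,30]},{"grip":0.75,"translation":[-0.2,-0.08,0.07],"twist":[0,0,40]},{"grip":0.75,"translation":[-0.236,-0.1,0.09],"twist":[0,0,50]}]}}

```text
clock: 0.98
eef_pos: [0.3794, 0.2683, 0.1407]
tool_rot: [0.604, 0.797, 0.0, 0.0]
ft_force: [0.6, 0.2, 0.1]
grip_width: 0.0638
```

```bash
python3 - <<'E'
from m import *
plan([.378,.2695,.031],.132)
E
```

```text
t 0.97 p [0.3794 0.2683 0.1407] F [0.6 0.2 0.1] w 0.0638 x [-0.27   0.963 -0.   ] y [0.963 0.27  0.001] z [ 0.001  0.    -1.   ] j [ 0.62  0.23 -0.25  1.09 -0.    1.91]
shift mm [  1.6  -1.1 109.7]
twist [0.  0.  8.1]
twist [-0.000e+00  1.000e-01 -1.719e+02]
```

Call:
{"op": "send_rows", "data": {"deltas": [{"grip":0.75,"translation":[0.0016,-0.0011,0.04],"twist":[0,0,8]},{"grip":0.75,"translation":[0.0016,-0.0011,0.08],"twist":[0,0,8]},{"grip":0.75,"translation":[0.0016,-0.0011,0.1095],"twist":[0,0,8]},{"grip":0.75,"translation":[0.0016,-0.0011,0.1095],"twist":[0,0,8]}]}}

```text
clock: 1.48
eef_pos: [0.3762, 0.2681, 0.0293]
tool_rot: [0.658, 0.753, -0.002, -0.0]
ft_force: [-0.6, -0.2, -0.7]
grip_width: 0.0641
```

```bash
python3 - <<'E'
from m import *
plan([.378,.2695,.031],.132)
c=camera("top");s=camera("scene");crop(c,120,230,260,330,5,"t3.png");crop(s,350,130,450,230,6,"s3.png")
E
```

```text
t 1.48 p [0.3762 0.2681 0.0293] F [-0.6 -0.2 -0.7] w 0.0641 x [-0.133  0.991 -0.003] y [ 0.991  0.133 -0.004] z [-0.004 -0.003 -1.   ] j [ 0.62  0.37 -0.4   0.81 -0.    2.06]
shift mm [ 1.2  2.  -1.7]
twist [-0.2  0.2  0.1]
twist [  -0.2   -0.4 -179.9]
```

View pics/s3.png

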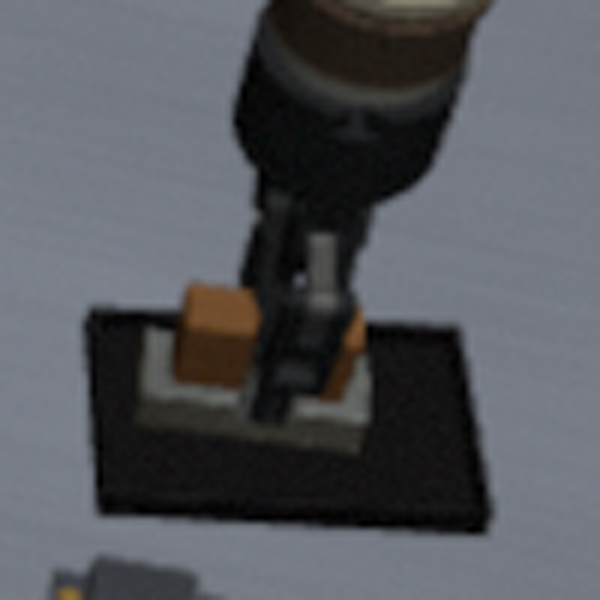

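The jaws straddle the wooden grip near mid-length (finger at crop 285, grip 178-365). I'll close them and lift.

Call:
{"op": "send_rows", "data": {"deltas": [{"grip":0.3,"translation":[0.001,0.002,-0.0005],"twist":[0,0,0]},{"grip":0,"translation":[0.001,0.002,-0.0005],"twist":[0,0,0]},{"grip":0,"translation":[0.001,0.002,-0.0005],"twist":[0,0,0]},{"grip":0,"translation":[0.001,0.002,-0.0005],"twist":[0,0,0]},{"grip":0,"translation":[0.001,0.002,-0.0005],"twist":[0,0,0]}]}}

```text
clock: 2.2
eef_pos: [0.3809, 0.2719, 0.0337]
tool_rot: [0.658, 0.753, 0.002, 0.0]
ft_force: [-1.4, 1.2, 6.4]
grip_width: 0.0228
```

Call:
{"op": "send_rows", "data": {"deltas": [{"grip":0,"translation":[0,0,-0.03],"twist":[0,0,0]},{"grip":0,"translation":[0,0,-0.07],"twist":[0,0,0]},{"grip":0,"translation":[0,0,-0.11],"twist":[0,0,0]},{"grip":0,"translation":[0,0,-0.11],"twist":[0,0,0]}]}}

```text
clock: 2.7
eef_pos: [0.3825, 0.273, 0.1466]
tool_rot: [0.658, 0.753, 0.005, 0.001]
ft_force: [0.3, -0.2, -4.7]
grip_width: 0.0229
```

```bash
python3 - <<'E'
from m import *
e=np.array([.1247,.992])
f=np.array([.4817,.021])+.069*e
plan([f[0],f[1],.14],-.125)
c=camera("top");s=camera("scene");crop(c,100,230,260,330,5,"t4.png");crop(s,350,100,470,230,6,"s4.png")
E
```

```text
t 2.7 p [0.3825 0.273  0.1466] F [ 0.3 -0.2 -4.7] w 0.0229 x [-0.134  0.991  0.005] y [0.991 0.134 0.009] z [ 0.008  0.006 -1.   ] j [ 0.62  0.23 -0.24  1.09  0.    2.06]
shift mm [-196.3   82.3    6.3]
twist [ 0.5 -0.4 14.8]
twist [   0.5    0.7 -165.2]
```

View pics/s4.png

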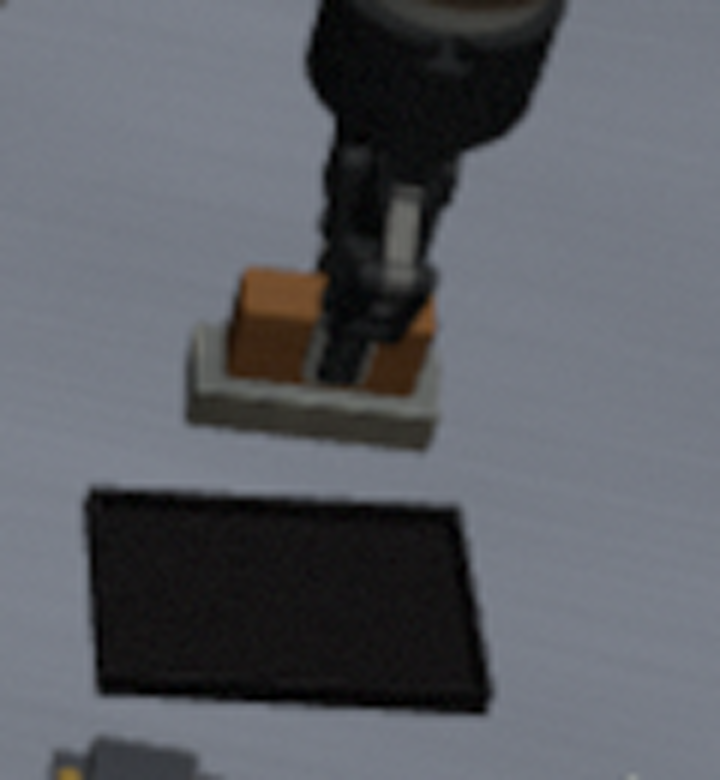

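Call:
{"op": "send_rows", "data": {"deltas": [{"grip":0,"translation":[-0.03,0.012,0.0],"twist":[0.5,-0.4,3]},{"grip":0,"translation":[-0.08,0.033,0.0],"twist":[0.5,-0.4,6]},{"grip":0,"translation":[-0.13,0.053,0.0],"twist":[0.5,-0.4,9]},{"grip":0,"translation":[-0.17,0.073,0.002],"twist":[0.5,-0.4,12]},{"grip":0,"translation":[-0.196,0.082,0.006],"twist":[0.5,-0.4,14.8]}]}}

```text
clock: 3.42
eef_pos: [0.487, 0.0857, 0.1343]
tool_rot: [0.751, 0.66, -0.006, -0.001]
ft_force: [0.4, -0.3, -3.8]
grip_width: 0.0232
```

Call:
{"op": "send_rows", "data": {"deltas": [{"grip":0,"translation":[0,0,0],"twist":[0,0,0]},{"grip":0,"translation":[0,0,0],"twist":[0,0,0]}]}}

```text
clock: 3.68
eef_pos: [0.4852, 0.0856, 0.1322]
tool_rot: [0.751, 0.66, -0.008, -0.003]
ft_force: [0.1, -0.0, -4.6]
grip_width: 0.0232
```

```bash
python3 - <<'E'
from m import *
e=np.array([.1247,.992])
f=np.array([.4817,.021])+.069*e
plan([f[0],f[1],.122],-.125)
c=camera("top");s=camera("scene");crop(c,190,170,370,270,4,"t5.png");crop(s,250,100,400,250,5,"s5.png")
E
```

```text
t 3.67 p [0.4852 0.0856 0.1322] F [ 0.1 -0.  -4.6] w 0.0232 x [ 0.128  0.992 -0.009] y [ 0.992 -0.128 -0.014] z [-0.015 -0.007 -1.   ] j [ 0.18  0.31 -0.18  1.11 -0.    1.88]
shift mm [ 4.6  4.7 10.1]
twist [-0.8  0.5 -0.2]
twist [  0.8   1.3 179.8]
```

View pics/t5.png

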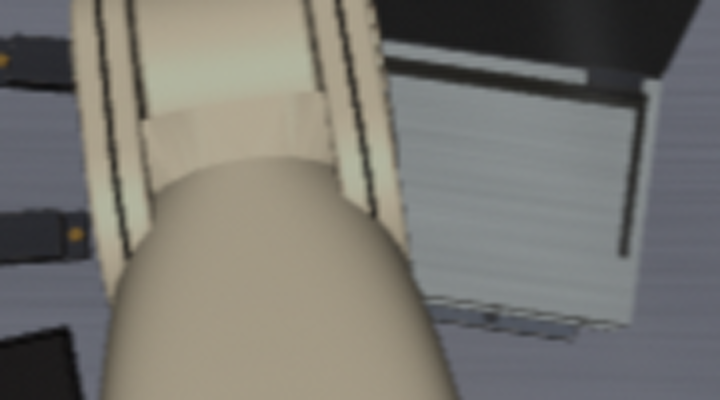

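View pics/s5.png

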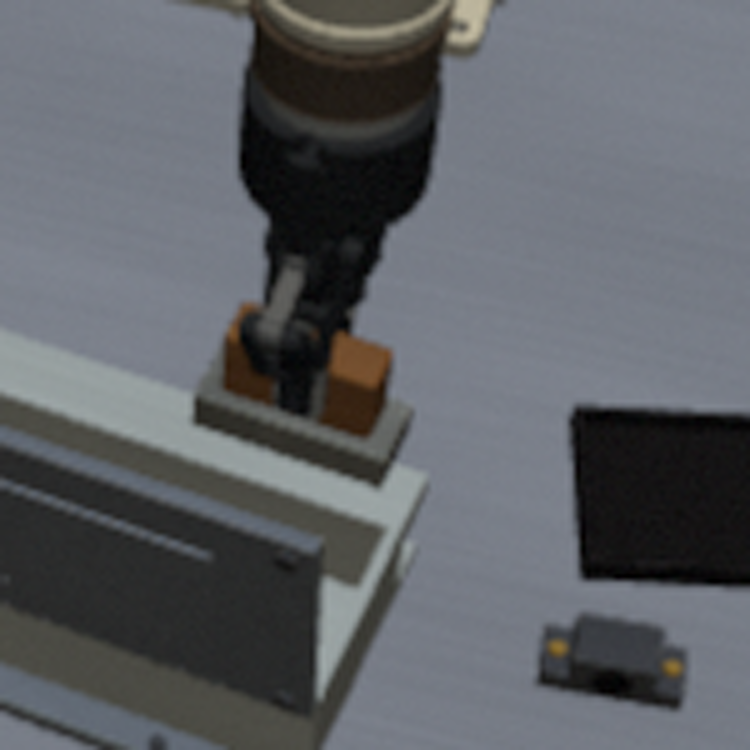

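```bash
python3 - <<'E'
from m import *
s=camera("scene")
ff=np.array([.4817,.021]);ex=np.array([.992,-.1247]);ey=np.array([.1247,.992])
for n,a,z in(("right-far bottom",(196,418),.1025),("left-far bottom",(382,486),.1025),("left-far top",(387,466),.1225),("left-near top",(411,411),.1225),("right-far top",(196,397),.1225),("rim nl",(428,474),.088)):
    p=onz(s,250+(a[0]+.5)/5-.5,100+(a[1]+.5)/5-.5,z)[:2]-ff;print(n,p@ex,p@ey)
plan([ff[0]+.069*ey[0],ff[1]+.069*ey[1],.122],-.125)
E
```

```text
right-far bottom 0.008541483155460668 0.01846117273209978
left-far bottom 0.011305808237489553 0.10791587349718032
left-far top 0.016144125264326674 0.10999618763937516
left-near top -0.017612841476286823 0.10885390629345418
right-far top 0.013543670529674834 0.019942903376136408
rim nl -0.015377197057146413 0.12147407944637786
t 3.83 p [0.4862 0.0865 0.1337] F [-0.2 -0.5 -5. ] w 0.0231 x [ 0.126  0.992 -0.008] y [ 0.992 -0.126 -0.011] z [-0.012 -0.006 -1.   ] j [ 0.18  0.3  -0.17  1.11 -0.    1.88]
shift mm [ 3.5  3.8 11.7]
twist [-0.6  0.4 -0.1]
twist [  0.7   1.  179.9]
```

Call:
{"op": "send_rows", "data": {"deltas": [{"grip":0,"translation":[0.0055,0.004,0.003],"twist":[-0.6,0.4,0]},{"grip":0,"translation":[0.0055,0.004,0.007],"twist":[-0.6,0.4,0]},{"grip":0,"translation":[0.0055,0.004,0.01],"twist":[-0.6,0.4,0]}]}}

```text
clock: 4.2
eef_pos: [0.4905, 0.0917, 0.1234]
tool_rot: [0.75, 0.661, -0.001, 0.0]
ft_force: [-0.5, 0.4, -4.5]
grip_width: 0.0231
```

```bash
cat > fs.py <<'E'
from m import *
def face(yt=None,z=None,xoff=0):
    ff=np.array([.4817,.021]);ex=np.array([.992,-.1247]);ey=np.array([.1247,.992])
    o=bot.get_obs();p=o["eef_pos"][:2]-ff;print("face x,y",np.round([p@ex,p@ey],4))
    if yt is None: yt=p@ey
    f=ff+yt*ey+xoff*ex;plan([*f,z],-.125)
E
python3 -c "
from fs import *
face(.071,.112)"
```

```text
face x,y [-0.0001  0.0712]
t 4.2 p [0.4905 0.0917 0.1234] F [-0.5  0.4 -4.5] w 0.0231 x [ 0.125  0.992 -0.001] y [ 0.992 -0.125 -0.001] z [-0.001 -0.001 -1.   ] j [ 0.19  0.31 -0.19  1.07 -0.    1.88]
shift mm [-0.3  0.1 11.4]
twist [-0.   0.1 -0. ]
twist [1.0e-01 1.0e-01 1.8e+02]
```

Call:
{"op": "send_rows", "data": {"deltas": [{"grip":0,"translation":[0,0,0.003],"twist":[0,0,0]},{"grip":0,"translation":[0,0,0.006],"twist":[0,0,0]},{"grip":0,"translation":[0,0,0.008],"twist":[0,0,0]},{"grip":0,"translation":[0,0,0.008],"twist":[0,0,0]}]}}

```text
clock: 4.7
eef_pos: [0.4904, 0.0916, 0.1161]
tool_rot: [0.75, 0.661, -0.0, 0.0]
ft_force: [-4.2, -0.8, 5.1]
grip_width: 0.023
```

Call:
{"op": "send_rows", "data": {"deltas": [{"grip":0,"translation":[0,0,0.003],"twist":[0,0,0]},{"grip":0,"translation":[0,0,0.005],"twist":[0,0,0]},{"grip":0,"translation":[0,0,0.005],"twist":[0,0,0]},{"grip":0,"translation":[0,0,0.005],"twist":[0,0,0]}]}}

```text
clock: 5.2
eef_pos: [0.4904, 0.0916, 0.1125]
tool_rot: [0.75, 0.661, 0.0, 0.0]
ft_force: [-4.5, -0.1, 7.8]
grip_width: 0.0229
```

```bash
python3 -c "
from fs import *
face(.071,.112)
s=camera('scene');crop(s,250,100,400,250,5,'s6.png')"
```

```text
face x,y [-0.0002  0.0711]
t 5.2 p [0.4904 0.0916 0.1125] F [-4.5 -0.1  7.8] w 0.0229 x [ 0.125  0.992 -0.   ] y [ 0.992 -0.125  0.   ] z [ 0. -0. -1.] j [ 0.18  0.32 -0.21  1.04 -0.    1.88]
shift mm [-0.2  0.2  0.5]
twist [ 0.  0. -0.]
twist [  0.  -0. 180.]
```

View pics/s6.png

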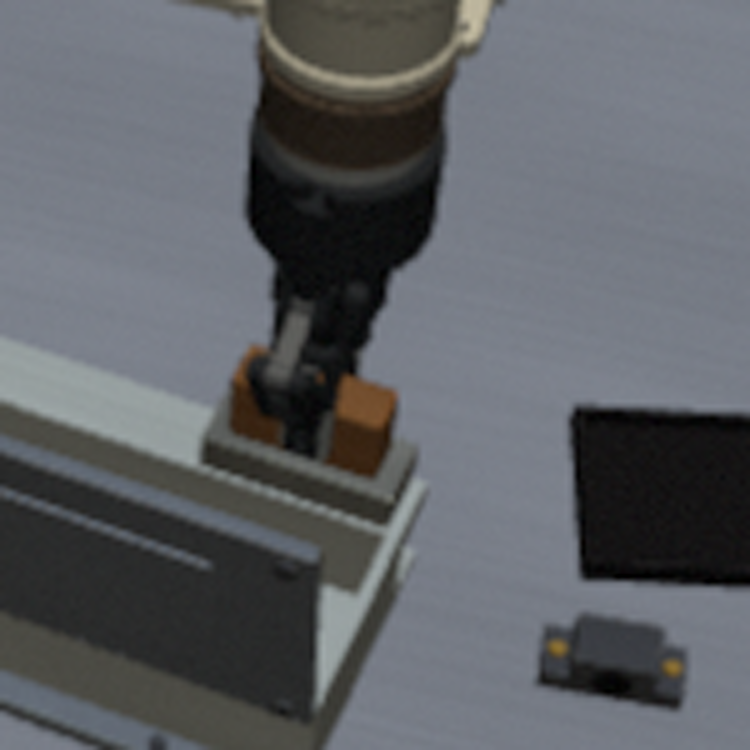

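Call:
{"op": "send_rows", "data": {"deltas": [{"grip":0,"translation":[-0.008,0.0002,0.0018],"twist":[0,0,0]},{"grip":0,"translation":[-0.018,0.0002,0.0018],"twist":[0,0,0]},{"grip":0,"translation":[-0.028,0.0002,0.0018],"twist":[0,0,0]},{"grip":0,"translation":[-0.038,0.0002,0.0018],"twist":[0,0,0]},{"grip":0,"translation":[-0.048,0.0002,0.0018],"twist":[0,0,0]}]}}

```text
clock: 5.88
eef_pos: [0.4882, 0.046, 0.1134]
tool_rot: [0.75, 0.662, 0.005, 0.001]
ft_force: [1.4, 6.5, 7.9]
grip_width: 0.023
```

```bash
python3 -c "
from fs import *
face(-.03,.112)"
```

```text
face x,y [0.0033 0.0257]
t 5.88 p [0.4882 0.046  0.1134] F [1.4 6.5 7.9] w 0.023 x [0.124 0.992 0.006] y [ 0.992 -0.124  0.008] z [ 0.009  0.005 -1.   ] j [ 0.09  0.3  -0.24  1.02  0.    1.79]
shift mm [-55.7  -3.4   1. ]
twist [ 0.5 -0.3  0. ]
twist [   0.5    0.7 -180. ]
```

Call:
{"op": "send_rows", "data": {"deltas": [{"grip":0,"translation":[-0.01,-0.002,0.0025],"twist":[0.3,-0.3,0]},{"grip":0,"translation":[-0.02,-0.004,0.0025],"twist":[0.5,-0.3,0]},{"grip":0,"translation":[-0.03,-0.004,0.0025],"twist":[0.5,-0.3,0]},{"grip":0,"translation":[-0.04,-0.004,0.0025],"twist":[0.5,-0.3,0]},{"grip":0,"translation":[-0.05,-0.004,0.0025],"twist":[0.5,-0.3,0]}]}}

```text
clock: 6.5
eef_pos: [0.4817, -0.0013, 0.1132]
tool_rot: [0.749, 0.662, 0.005, 0.001]
ft_force: [1.1, 6.5, 7.9]
grip_width: 0.0233
```

```bash
python3 -c "
from fs import *
face(-.07,.112)"
```

```text
face x,y [ 0.0028 -0.0222]
t 6.5 p [ 0.4817 -0.0013  0.1132] F [1.1 6.5 7.9] w 0.0233 x [0.123 0.992 0.006] y [ 0.992 -0.123  0.007] z [ 0.008  0.005 -1.   ] j [-0.01  0.29 -0.26  1.02  0.01  1.69]
shift mm [-47.8  -2.9   0.9]
twist [ 0.4 -0.4  0.1]
twist [   0.6    0.7 -179.9]
```

Call:
{"op": "send_rows", "data": {"deltas": [{"grip":0,"translation":[-0.01,-0.002,0.0025],"twist":[0.3,-0.3,0]},{"grip":0,"translation":[-0.02,-0.005,0.0025],"twist":[0.6,-0.4,0]},{"grip":0,"translation":[-0.03,-0.005,0.0025],"twist":[0.6,-0.4,0]},{"grip":0,"translation":[-0.04,-0.005,0.0025],"twist":[0.6,-0.4,0]},{"grip":0,"translation":[-0.047,-0.005,0.0025],"twist":[0.6,-0.4,0]}]}}

```text
clock: 7.12
eef_pos: [0.4745, -0.0459, 0.1128]
tool_rot: [0.749, 0.663, 0.003, 0.0]
ft_force: [1.4, 6.7, 7.0]
grip_width: 0.0229
```

```bash
python3 -c "
from fs import *
face(-.069,.112)
s=camera('scene');crop(s,180,80,380,230,4,'s7.png')"
```

```text
face x,y [ 0.0012 -0.0673]
t 7.12 p [ 0.4745 -0.0459  0.1128] F [1.4 6.7 7. ] w 0.0229 x [0.122 0.993 0.004] y [ 0.993 -0.122  0.005] z [ 0.005  0.003 -1.   ] j [-0.1   0.28 -0.27  1.02  0.    1.59]
shift mm [-1.7 -1.2  0.8]
twist [ 0.3 -0.2  0.2]
twist [   0.4    0.4 -179.8]
```

View pics/s7.png

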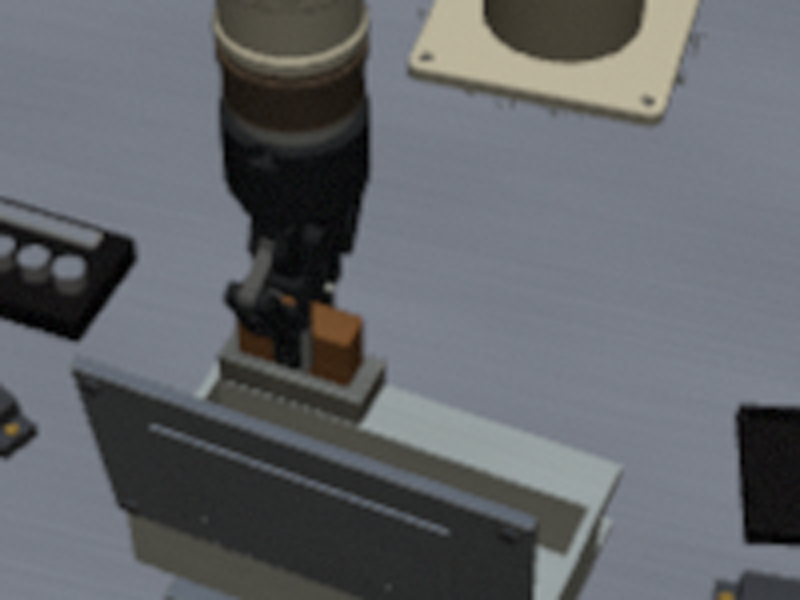

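```bash
python3 - <<'E'
from m import *
s=camera("scene")
ff=np.array([.4817,.021]);ex=np.array([.992,-.1247]);ey=np.array([.1247,.992])
for n,a,z in(("R-far top",(221,358),.103),("L-far top",(362,406),.103),("L near top",(384,362),.103),("R-far",(221,380),.083),("L-far",(358,425),.083)):
    p=onz(s,180+(a[0]+.5)/4-.5,80+(a[1]+.5)/4-.5,z)[:2]-ff;print(n,p@ex,p@ey)
E
```

```text
R-far top 0.02043805332243686 -0.11023086778997639
L-far top 0.020479598669892646 -0.021913449131537775
L near top -0.015031301598829466 -0.024175019683633368
R-far 0.019930240114712713 -0.11190196556901864
L-far 0.01856595214671567 -0.025338739658543847
```

Call:
{"op": "send_rows", "data": {"deltas": [{"grip":0,"translation":[-0.005,-0.002,0.002],"twist":[0.3,-0.2,0]},{"grip":0,"translation":[-0.007,-0.002,0.002],"twist":[0.3,-0.2,0]},{"grip":0,"translation":[-0.007,-0.002,0.002],"twist":[0.3,-0.2,0]},{"grip":0,"translation":[-0.007,-0.002,0.002],"twist":[0.3,-0.2,0]}]}}

```text
clock: 7.72
eef_pos: [0.4746, -0.052, 0.1131]
tool_rot: [0.749, 0.663, 0.003, 0.001]
ft_force: [0.5, 5.7, 8.3]
grip_width: 0.0228
```

```bash
python3 -c "
from fs import *
face(.071,.112)"
```

```text
face x,y [ 0.0021 -0.0733]
t 7.72 p [ 0.4746 -0.052   0.1131] F [0.5 5.7 8.3] w 0.0228 x [0.122 0.993 0.003] y [ 0.993 -0.122  0.006] z [ 0.006  0.002 -1.   ] j [-0.11  0.28 -0.27  1.02  0.    1.58]
shift mm [144.3  -1.6   1.5]
twist [ 0.3 -0.2  0.2]
twist [   0.3    0.5 -179.8]
```

Now back to the left.

Call:
{"op": "send_rows", "data": {"deltas": [{"grip":0,"translation":[0.01,-0.002,0.002],"twist":[0.2,-0.2,0.2]},{"grip":0,"translation":[0.02,-0.002,0.002],"twist":[0.2,-0.2,0.2]},{"grip":0,"translation":[0.03,-0.002,0.002],"twist":[0.2,-0.2,0.2]},{"grip":0,"translation":[0.042,-0.002,0.002],"twist":[0.2,-0.2,0.2]},{"grip":0,"translation":[0.054,-0.002,0.002],"twist":[0.2,-0.2,0.2]}]}}

```text
clock: 8.35
eef_pos: [0.4819, -0.0, 0.1134]
tool_rot: [0.751, 0.661, 0.001, 0.005]
ft_force: [0.6, -6.0, 6.8]
grip_width: 0.0233
```

```bash
python3 -c "
from fs import *
face(.071,.112)"
```

```text
face x,y [ 0.0028 -0.0208]
t 8.35 p [ 0.4819 -0.      0.1134] F [ 0.6 -6.   6.8] w 0.0233 x [ 0.127  0.992 -0.004] y [ 0.992 -0.127  0.009] z [ 0.009 -0.006 -1.   ] j [ 0.    0.29 -0.26  1.02 -0.01  1.7 ]
shift mm [91.8 -3.   1. ]
twist [ 0.5  0.3 -0.1]
twist [  0.4  -0.8 179.9]
```

Call:
{"op": "send_rows", "data": {"deltas": [{"grip":0,"translation":[0.009,-0.002,0.0025],"twist":[0.3,0.2,0]},{"grip":0,"translation":[0.018,-0.004,0.0025],"twist":[0.5,0.3,0]},{"grip":0,"translation":[0.027,-0.004,0.0025],"twist":[0.5,0.3,0]},{"grip":0,"translation":[0.038,-0.004,0.0025],"twist":[0.5,0.3,0]},{"grip":0,"translation":[0.05,-0.004,0.0025],"twist":[0.5,0.3,0]}]}}

```text
clock: 8.98
eef_pos: [0.4869, 0.0483, 0.1128]
tool_rot: [0.751, 0.66, 0.001, 0.004]
ft_force: [-0.7, -5.7, 8.5]
grip_width: 0.0235
```

```bash
python3 -c "
from fs import *
face(.073,.112)"
```

```text
face x,y [0.0017 0.0277]
t 8.97 p [0.4869 0.0483 0.1128] F [-0.7 -5.7  8.5] w 0.0235 x [ 0.129  0.992 -0.002] y [ 0.992 -0.129  0.007] z [ 0.007 -0.003 -1.   ] j [ 0.1   0.3  -0.24  1.03 -0.    1.8 ]
shift mm [45.2 -1.9  0.7]
twist [ 0.4  0.1 -0.2]
twist [  0.2  -0.7 179.8]
```

Call:
{"op": "send_rows", "data": {"deltas": [{"grip":0,"translation":[0.012,-0.002,0.002],"twist":[0.3,0.2,0]},{"grip":0,"translation":[0.024,-0.003,0.002],"twist":[0.4,0.2,0]},{"grip":0,"translation":[0.036,-0.003,0.002],"twist":[0.4,0.2,0]},{"grip":0,"translation":[0.046,-0.003,0.002],"twist":[0.4,0.2,0]},{"grip":0,"translation":[0.046,-0.003,0.002],"twist":[0.4,0.2,0]}]}}

```text
clock: 9.6
eef_pos: [0.4925, 0.0941, 0.1129]
tool_rot: [0.751, 0.66, 0.003, 0.002]
ft_force: [-0.3, -2.1, 7.3]
grip_width: 0.0234
```

Call:
{"op": "send_rows", "data": {"deltas": [{"grip":0,"translation":[0.001,0,0.0015],"twist":[0,0,0]},{"grip":0,"translation":[0.001,0,0.0015],"twist":[0,0,0]},{"grip":0,"translation":[0.001,0,0.0015],"twist":[0,0,0]}]}}

```text
clock: 9.98
eef_pos: [0.493, 0.0944, 0.1127]
tool_rot: [0.751, 0.66, 0.003, 0.003]
ft_force: [-3.9, -3.5, 7.6]
grip_width: 0.0232
```

```bash
python3 - <<'E'
from fs import *
face(.073,.112)
s=camera('scene');crop(s,250,100,400,250,5,'s8.png')
E
```

```text
face x,y [0.0021 0.0743]
t 9.97 p [0.493  0.0944 0.1127] F [-3.9 -3.5  7.6] w 0.0232 x [ 0.129  0.992 -0.   ] y [ 0.992 -0.129  0.008] z [ 0.008 -0.001 -1.   ] j [ 0.19  0.32 -0.21  1.03 -0.    1.89]
shift mm [-1.3 -2.1  0.7]
twist [ 0.5  0.  -0.3]
twist [  0.   -0.8 179.7]
```

View pics/s8.png

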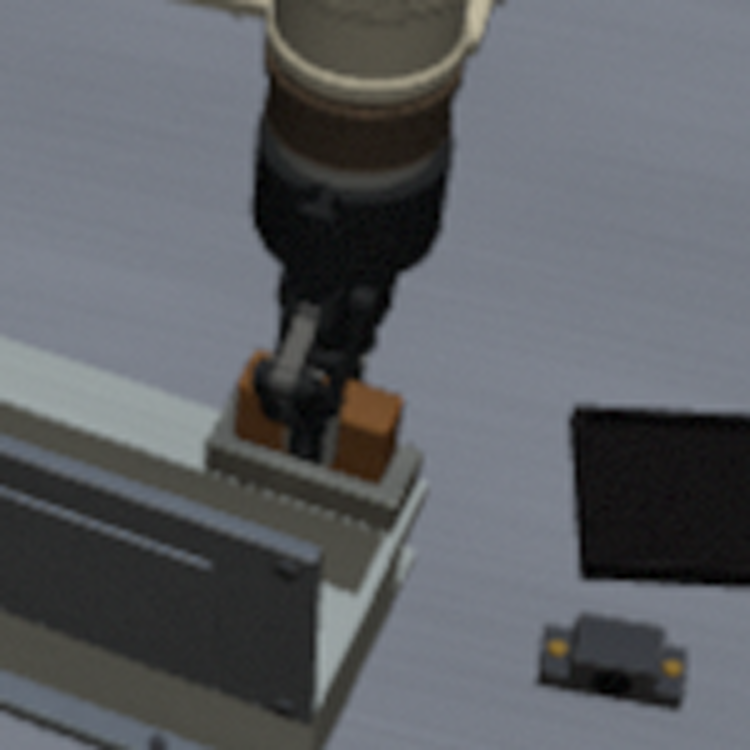

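The stone is flush with the left end and pressed 5 mm down, so the rub is complete. I'll take it back to the tray.

Call:
{"op": "send_rows", "data": {"deltas": [{"grip":0,"translation":[0,0,-0.015],"twist":[0,0,0]},{"grip":0,"translation":[0,0,-0.035],"twist":[0.5,0,0]},{"grip":0,"translation":[0,0,-0.045],"twist":[0.5,0,0]}]}}

```text
clock: 10.4
eef_pos: [0.4935, 0.0945, 0.1584]
tool_rot: [0.751, 0.66, 0.001, 0.0]
ft_force: [0.0, -0.9, -3.8]
grip_width: 0.023
```

```bash
python3 -c "
from fs import *
plan([.382,.280,.12],.225)"
```

```text
t 10.4 p [0.4935 0.0945 0.1584] F [ 0.  -0.9 -3.8] w 0.023 x [0.129 0.992 0.   ] y [ 0.992 -0.129  0.001] z [ 0.001  0.    -1.   ] j [ 0.19  0.29 -0.13  1.15 -0.    1.89]
shift mm [ 169.5 -134.6   38.3]
twist [  0.1  -0.  -20.3]
twist [-0.000e+00 -1.000e-01  1.597e+02]
```

Call:
{"op": "send_rows", "data": {"deltas": [{"grip":0,"translation":[0.03,-0.025,0],"twist":[0,0,-4]},{"grip":0,"translation":[0.07,-0.055,0],"twist":[0,0,-8]},{"grip":0,"translation":[0.115,-0.09,0.01],"twist":[0,0,-13]},{"grip":0,"translation":[0.15,-0.12,0.025],"twist":[0,0,-18]},{"grip":0,"translation":[0.1695,-0.1345,0.038],"twist":[0,0,-20.3]}]}}

```text
clock: 11.02
eef_pos: [0.3804, 0.2816, 0.1193]
tool_rot: [0.622, 0.783, 0.0, 0.0]
ft_force: [0.5, -0.0, -3.5]
grip_width: 0.0233
```

```bash
python3 -c "
from fs import *
plan([.382,.280,.036],.225)"
```

```text
t 11.03 p [0.3804 0.2816 0.1193] F [ 0.5 -0.  -3.5] w 0.0233 x [-0.227  0.974  0.   ] y [0.974 0.227 0.001] z [ 0.001  0.    -1.   ] j [ 0.64  0.27 -0.26  1.04 -0.    1.98]
shift mm [-1.9  1.1 83.3]
twist [ 0.  -0.   0.2]
twist [ 0.000e+00  1.000e-01 -1.798e+02]
```

Call:
{"op": "send_rows", "data": {"deltas": [{"grip":0,"translation":[-0.002,0.001,0.03],"twist":[0,0,0]},{"grip":0,"translation":[-0.002,0.001,0.06],"twist":[0,0,0]},{"grip":0,"translation":[-0.002,0.001,0.078],"twist":[0,0,0]},{"grip":0,"translation":[-0.002,0.001,0.083],"twist":[0,0,0]},{"grip":0,"translation":[-0.002,0.001,0.085],"twist":[0,0,0]}]}}

```text
clock: 11.65
eef_pos: [0.3821, 0.28, 0.0343]
tool_rot: [0.622, 0.783, 0.0, 0.0]
ft_force: [-0.3, -0.0, -4.0]
grip_width: 0.0229
```

Call:
{"op": "send_rows", "data": {"deltas": [{"grip":0,"translation":[0,0,0.0015],"twist":[0,0,0]},{"grip":0,"translation":[0,0,0.003],"twist":[0,0,0]},{"grip":0,"translation":[0,0,0.003],"twist":[0,0,0]}]}}

```text
clock: 12.02
eef_pos: [0.3828, 0.2805, 0.0337]
tool_rot: [0.622, 0.783, 0.002, 0.001]
ft_force: [-2.0, -2.4, 9.2]
grip_width: 0.0229
```

Contact. Releasing.

Call:
{"op": "send_rows", "data": {"deltas": [{"grip":0.3,"translation":[0,0,-0.002],"twist":[0,0,0]},{"grip":0.6,"translation":[0,0,-0.003],"twist":[0,0,0]},{"grip":0.7,"translation":[0,0,-0.003],"twist":[0,0,0]},{"grip":0.7,"translation":[0,0,-0.004],"twist":[0,0,0]}]}}

```text
clock: 12.52
eef_pos: [0.3828, 0.2805, 0.0377]
tool_rot: [0.622, 0.783, 0.002, 0.001]
ft_force: [-0.2, -0.7, 0.4]
grip_width: 0.0597
```

Call:
{"op": "send_rows", "data": {"deltas": [{"grip":0.7,"translation":[0,0,-0.03],"twist":[0,0,0]},{"grip":0.7,"translation":[0,0,-0.07],"twist":[0,0,0]},{"grip":0.7,"translation":[0,0,-0.11],"twist":[0,0,0]}]}}

```text
clock: 12.9
eef_pos: [0.3822, 0.2801, 0.1485]
tool_rot: [0.622, 0.783, 0.001, 0.001]
ft_force: [-0.2, 0.5, 1.1]
grip_width: 0.0597
```

```bash
python3 - <<'E'
from fs import *
plan([.50,.2448,.09],.073)
c=camera("top");s=camera("scene");crop(c,90,130,370,330,2.8,"t9.png");crop(s,300,130,480,290,4,"s9.png")
print([x for x in caps(c) if 170<x[0][1]<260])
E
```

```text
t 12.9 p [0.3822 0.2801 0.1485] F [-0.2  0.5  1.1] w 0.0597 x [-0.227  0.974  0.001] y [0.974 0.227 0.003] z [ 0.002  0.001 -1.   ] j [ 0.63  0.24 -0.22  1.11 -0.    1.97]
shift mm [-61.1 106.6  58.7]
twist [ 0.1 -0.1  8.9]
twist [ 1.000e-01  2.000e-01 -1.711e+02]
[((np.float64(190.0), np.float64(184.8)), np.int32(10)), ((np.float64(211.9), np.float64(186.6)), np.int32(10)), ((np.float64(149.3), np.float64(205.5)), np.int32(173)), ((np.float64(208.5), np.float64(228.2)), np.int32(10)), ((np.float64(115.8), np.float64(228.6)), np.int32(5)), ((np.float64(185.8), np.float64(229.5)), np.int32(10)), ((np.float64(398.8), np.float64(230.0)), np.int32(10)), ((np.float64(419.7), np.float64(240.1)), np.int32(9))]
```

View pics/s9.png

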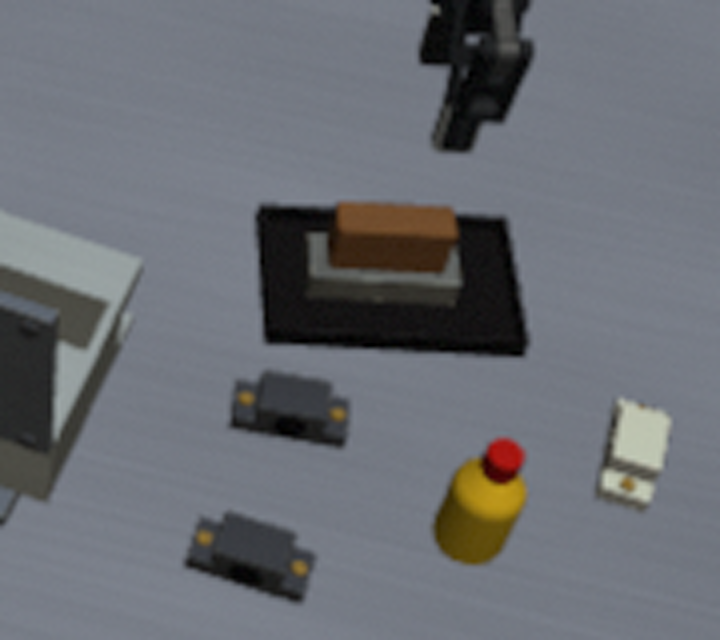

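View pics/t9.png

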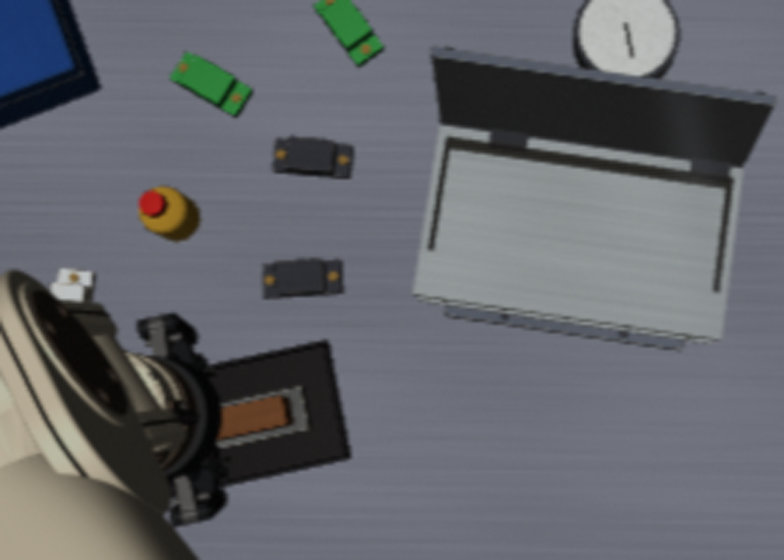

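The stone lies flat in the tray (crop 310-460, 205-300) and the caps are unmoved. Next is cap B, at top (197,229).

Call:
{"op": "send_rows", "data": {"deltas": [{"grip":0.53,"translation":[-0.02,0.035,0.0],"twist":[0,0,3]},{"grip":0.53,"translation":[-0.045,0.08,0.0],"twist":[0,0,6]},{"grip":0.53,"translation":[-0.061,0.107,0.03],"twist":[0,0,9]},{"grip":0.53,"translation":[-0.061,0.107,0.06],"twist":[0,0,9]},{"grip":0.53,"translation":[-0.061,0.107,0.075],"twist":[0,0,9]}]}}

```text
clock: 13.62
eef_pos: [0.5025, 0.2464, 0.075]
tool_rot: [0.682, 0.732, 0.004, 0.0]
ft_force: [-0.0, -0.8, -0.0]
grip_width: 0.0449
```

```bash
python3 - <<'E'
from fs import *
plan([.50,.2448,.003],.073)
s=camera("scene");crop(s,330,180,430,280,6,"s10.png")
E
```

```text
t 13.62 p [0.5025 0.2464 0.075 ] F [-0.  -0.8 -0. ] w 0.0449 x [-0.071  0.997  0.005] y [0.997 0.071 0.006] z [ 0.006  0.005 -1.   ] j [ 0.45  0.46 -0.1   1.    0.    1.95]
shift mm [-1.8 -3.1 72. ]
twist [ 0.4 -0.3 -0.1]
twist [ -0.4  -0.6 179.9]
```

View pics/s10.png

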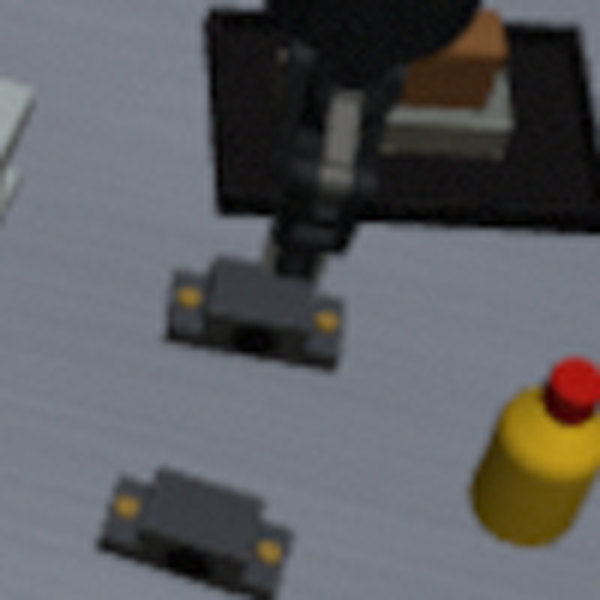

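Call:
{"op": "send_rows", "data": {"deltas": [{"grip":0.53,"translation":[-0.0018,-0.003,0.03],"twist":[0.4,-0.3,0]},{"grip":0.53,"translation":[-0.0018,-0.003,0.055],"twist":[0.4,-0.3,0]},{"grip":0.53,"translation":[-0.0018,-0.003,0.068],"twist":[0.4,-0.3,0]},{"grip":0.53,"translation":[-0.0018,-0.003,0.07],"twist":[0.4,-0.3,0]}]}}

```text
clock: 14.18
eef_pos: [0.4987, 0.2448, 0.0037]
tool_rot: [0.681, 0.732, -0.002, -0.0]
ft_force: [-0.8, -0.5, 0.6]
grip_width: 0.0451
```

```bash
python3 - <<'E'
from fs import *
plan([.50,.2448,.003],.073)
s=camera("scene");crop(s,330,180,430,280,6,"s11.png")
E
```

```text
t 14.18 p [0.4987 0.2448 0.0037] F [-0.8 -0.5  0.6] w 0.0451 x [-0.072  0.997 -0.002] y [ 0.997  0.072 -0.003] z [-0.003 -0.002 -1.   ] j [ 0.46  0.55 -0.17  0.85 -0.    1.96]
shift mm [-0.1  1.3  0.7]
twist [-0.2  0.1 -0.1]
twist [1.000e-01 3.000e-01 1.799e+02]
```

View pics/s11.png

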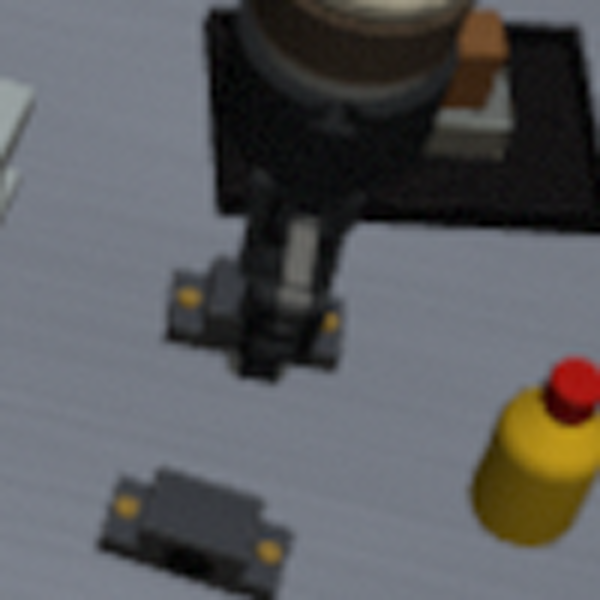

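Call:
{"op": "send_rows", "data": {"deltas": [{"grip":0.2,"translation":[0,0.001,-0.001],"twist":[0,0,0]},{"grip":0,"translation":[0,0.001,-0.001],"twist":[0,0,0]},{"grip":0,"translation":[0,0.001,-0.001],"twist":[0,0,0]},{"grip":0,"translation":[0,0.001,-0.001],"twist":[0,0,0]}]}}

```text
clock: 14.72
eef_pos: [0.5013, 0.2456, 0.0065]
tool_rot: [0.681, 0.732, 0.0, 0.0]
ft_force: [-0.8, 1.0, 6.2]
grip_width: 0.0265
```

Call:
{"op": "send_rows", "data": {"deltas": [{"grip":0,"translation":[0,0,-0.02],"twist":[0,0,0]},{"grip":0,"translation":[0,0,-0.06],"twist":[0,0,0]},{"grip":0,"translation":[0,0,-0.1],"twist":[0,0,0]},{"grip":0,"translation":[0,0,-0.14],"twist":[0,0,0]}]}}

```text
clock: 15.22
eef_pos: [0.5008, 0.2453, 0.1473]
tool_rot: [0.681, 0.732, -0.0, 0.0]
ft_force: [1.0, 0.4, -0.8]
grip_width: 0.0262
```

```bash
cat >> fs.py <<'E'
def fl(y,z,x=0,yaw=-.125):
    cc=np.array([.5451,.013]);ex=np.array([.992,-.1247]);ey=np.array([.1247,.992])
    o=bot.get_obs();p=o["eef_pos"][:2]-cc;print("floor x,y",np.round([p@ex,p@ey],4))
    plan([*(cc+y*ey+x*ex),z],yaw)
E
python3 - <<'E'
from fs import *
fl(.074,.135)
s=camera("scene");crop(s,330,130,430,280,4,"s12.png")
E
```

```text
floor x,y [-0.073   0.2249]
t 15.22 p [0.5008 0.2453 0.1473] F [ 1.   0.4 -0.8] w 0.0262 x [-0.072  0.997 -0.   ] y [ 0.997  0.072 -0.   ] z [-0. -0. -1.] j [ 0.46  0.4   0.01  1.18 -0.    1.95]
shift mm [-162.3   42.    12.4]
twist [-0.   0.  11.3]
twist [  -0.    -0.  -168.7]
```

View pics/s12.png

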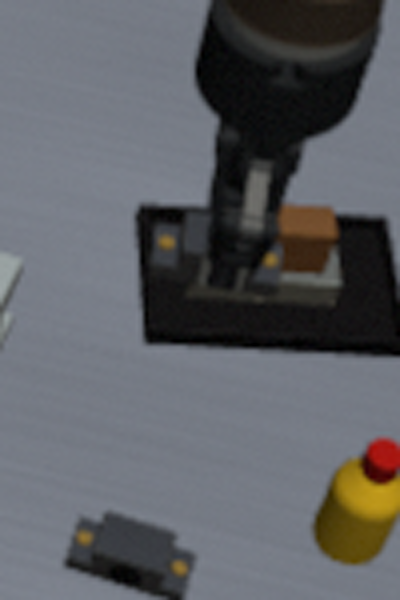

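Call:
{"op": "send_rows", "data": {"deltas": [{"grip":0,"translation":[-0.03,0.008,0],"twist":[0,0,2]},{"grip":0,"translation":[-0.07,0.018,0],"twist":[0,0,5]},{"grip":0,"translation":[-0.115,0.03,0],"twist":[0,0,8]},{"grip":0,"translation":[-0.15,0.037,0.006],"twist":[0,0,11.3]},{"grip":0,"translation":[-0.162,0.038,0.012],"twist":[0,0,11.3]}]}}

```text
clock: 15.9
eef_pos: [0.5535, 0.0859, 0.1407]
tool_rot: [0.751, 0.66, 0.004, 0.001]
ft_force: [0.2, 0.4, -0.9]
grip_width: 0.0265
```

```bash
python3 - <<'E'
from fs import *
fl(.074,.055,-.004)
s=camera("scene");crop(s,210,80,380,260,4,"s13.png")
E
```

```text
floor x,y [-0.0008  0.0734]
t 15.9 p [0.5535 0.0859 0.1407] F [ 0.2  0.4 -0.9] w 0.0265 x [0.128 0.992 0.005] y [ 0.992 -0.128  0.007] z [ 0.008  0.004 -1.   ] j [ 0.15  0.41 -0.    1.15  0.    1.85]
shift mm [ 0.2 -3.9 85.7]
twist [ 0.4 -0.3 -0.2]
twist [ -0.4  -0.7 179.8]
```

View pics/s13.png

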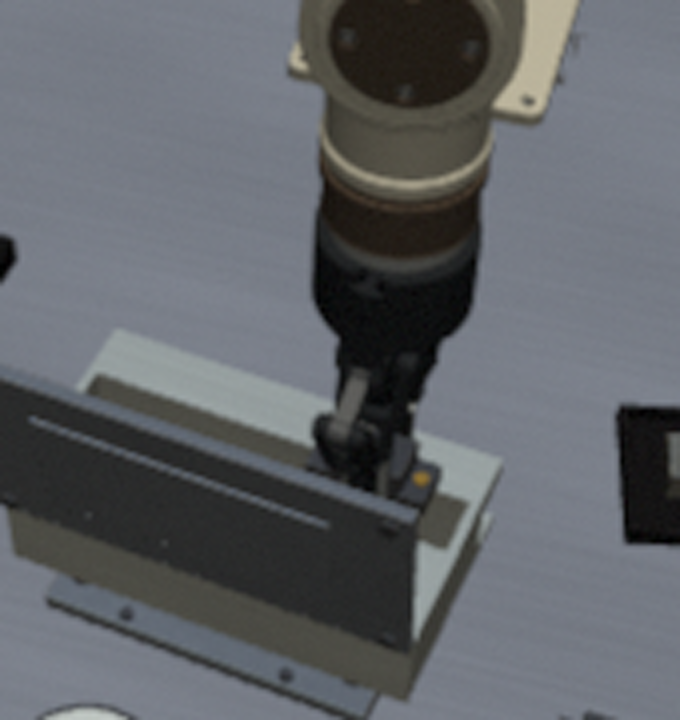

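Call:
{"op": "send_rows", "data": {"deltas": [{"grip":0,"translation":[0,-0.004,0.02],"twist":[0.4,-0.3,-0.2]},{"grip":0,"translation":[0,-0.004,0.05],"twist":[0.4,-0.3,-0.2]},{"grip":0,"translation":[0,-0.004,0.08],"twist":[0.4,-0.3,-0.2]},{"grip":0,"translation":[0,-0.004,0.092],"twist":[0.4,-0.3,-0.2]},{"grip":0,"translation":[0,-0.004,0.0945],"twist":[0.4,-0.3,-0.2]}]}}

```text
clock: 16.58
eef_pos: [0.549, 0.0868, 0.0449]
tool_rot: [0.749, 0.662, -0.001, -0.0]
ft_force: [0.7, -0.6, -0.8]
grip_width: 0.0266
```

```bash
python3 - <<'E'
from fs import *
fl(.074,.0445,-.004)
E
```

```text
floor x,y [-0.0053  0.0737]
t 16.57 p [0.549  0.0868 0.0449] F [ 0.7 -0.6 -0.8] w 0.0266 x [ 0.123  0.992 -0.002] y [ 0.992 -0.123 -0.002] z [-0.002 -0.002 -1.   ] j [ 0.16  0.5  -0.13  0.94 -0.    1.85]
shift mm [0.2 1.3 0.4]
twist [-0.1  0.1  0.1]
twist [  -0.2   -0.2 -179.9]
```

Nearly at the floor, so I'll ease down 1.5 mm and open.

Call:
{"op": "send_rows", "data": {"deltas": [{"grip":0,"translation":[0,0,0.0015],"twist":[0,0,0]},{"grip":0,"translation":[0,0,0.0015],"twist":[0,0,0]}]}}

```text
clock: 16.82
eef_pos: [0.5499, 0.0872, 0.0445]
tool_rot: [0.749, 0.662, -0.0, 0.0]
ft_force: [0.0, 0.1, 0.5]
grip_width: 0.0268
```

Call:
{"op": "send_rows", "data": {"deltas": [{"grip":0.42,"translation":[0,0,0],"twist":[0,0,0]},{"grip":0.5,"translation":[0,0,0],"twist":[0,0,0]},{"grip":0.5,"translation":[0,0,-0.002],"twist":[0,0,0]},{"grip":0.5,"translation":[0,0,-0.02],"twist":[0,0,0]},{"grip":0.5,"translation":[0,0,-0.06],"twist":[0,0,0]}]}}

```text
clock: 17.45
eef_pos: [0.5476, 0.0869, 0.1029]
tool_rot: [0.749, 0.662, -0.003, -0.001]
ft_force: [0.5, -0.4, 0.6]
grip_width: 0.0427
```

Call:
{"op": "send_rows", "data": {"deltas": [{"grip":0.5,"translation":[0,0,-0.03],"twist":[0,0,0]},{"grip":0.5,"translation":[0.02,0,-0.05],"twist":[0,0,0]},{"grip":0.5,"translation":[0.06,0,-0.05],"twist":[0,0,-5]},{"grip":0.5,"translation":[0.12,0,-0.05],"twist":[0,0,-8]}]}}

```text
clock: 17.95
eef_pos: [0.5628, 0.2057, 0.1532]
tool_rot: [0.702, 0.712, -0.003, -0.001]
ft_force: [0.5, -0.3, 0.0]
grip_width: 0.0426
```

```bash
python3 - <<'E'
from fs import *
plan([.603,.2398,.08],1.5-np.pi/2)
c=camera("top");crop(c,90,130,370,330,2.8,"t14.png")
s=camera("scene");crop(s,190,150,450,300,3,"s14.png")
print([x for x in caps(c) if 170<x[0][1]<260])
E
```

```text
t 17.95 p [0.5628 0.2057 0.1532] F [ 0.5 -0.3  0. ] w 0.0426 x [-0.015  1.    -0.002] y [ 1.     0.015 -0.006] z [-0.006 -0.002 -1.   ] j [0.35 0.48 0.15 1.25 0.   1.91]
shift mm [33.6 41.2 72.9]
twist [-0.3  0.1  4.9]
twist [  -0.2   -0.5 -175.1]
[((np.float64(253.4), np.float64(205.1)), np.int32(11)), ((np.float64(276.3), np.float64(208.1)), np.int32(9)), ((np.float64(115.8), np.float64(228.6)), np.int32(5)), ((np.float64(399.0), np.float64(230.0)), np.int32(9)), ((np.float64(419.7), np.float64(240.1)), np.int32(9)), ((np.float64(112.5), np.float64(251.5)), np.int32(4))]
```

View pics/t14.png

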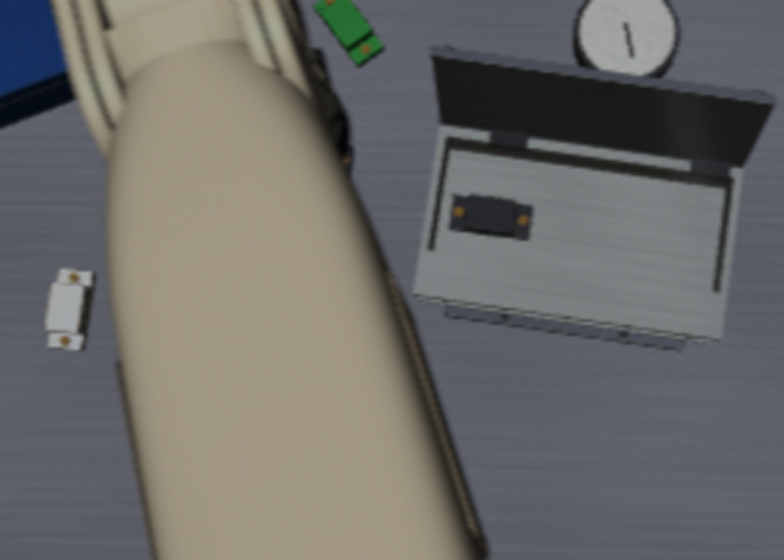

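View pics/s14.png

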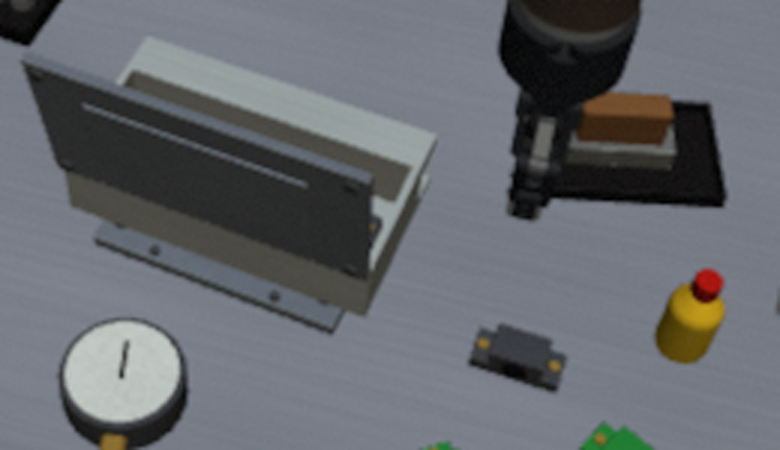

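Cap B stands in the case (top 265,206) and cap A hasn't moved. Going for cap A.

Call:
{"op": "send_rows", "data": {"deltas": [{"grip":0.53,"translation":[0.01,0.015,0.01],"twist":[-0.3,0.1,2]},{"grip":0.53,"translation":[0.025,0.03,0.03],"twist":[-0.3,0.1,4]},{"grip":0.53,"translation":[0.034,0.041,0.055],"twist":[-0.3,0.1,5]},{"grip":0.53,"translation":[0.034,0.041,0.073],"twist":[-0.3,0.1,5]},{"grip":0.53,"translation":[0.034,0.041,0.073],"twist":[-0.3,0.1,5]}]}}

```text
clock: 18.68
eef_pos: [0.6003, 0.2451, 0.0766]
tool_rot: [0.729, 0.684, -0.002, -0.002]
ft_force: [0.5, -0.1, -0.0]
grip_width: 0.0452
```

```bash
python3 - <<'E'
from fs import *
plan([.603,.2398,.0045],1.5-np.pi/2)
s=camera("scene");crop(s,310,180,430,300,5,"s15.png")
E
```

```text
t 18.68 p [0.6003 0.2451 0.0766] F [ 0.5 -0.1 -0. ] w 0.0452 x [ 0.064  0.998 -0.001] y [ 0.998 -0.064 -0.006] z [-0.006 -0.    -1.   ] j [0.39 0.63 0.2  1.14 0.   2.02]
shift mm [-5.1  3.4 72.1]
twist [-0.4  0.   0.4]
twist [-1.000e-01 -6.000e-01 -1.796e+02]
```

View pics/s15.png

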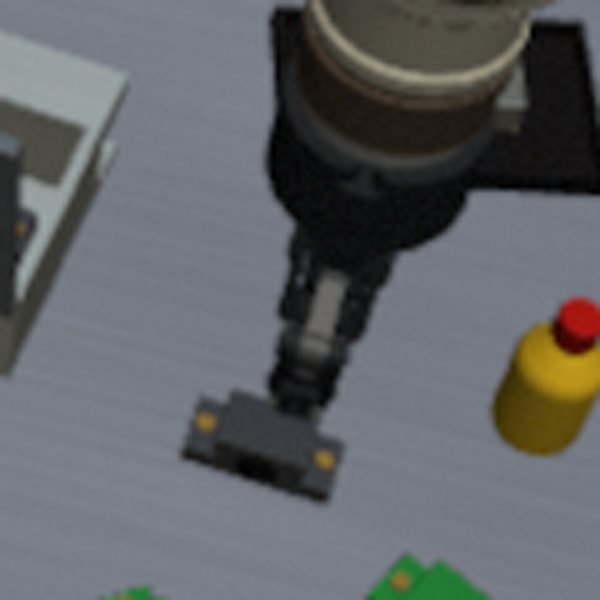

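Call:
{"op": "send_rows", "data": {"deltas": [{"grip":0.53,"translation":[-0.004,0.0034,0.025],"twist":[-0.4,0,0.4]},{"grip":0.53,"translation":[-0.005,0.0034,0.055],"twist":[-0.4,0,0.4]},{"grip":0.53,"translation":[-0.005,0.0034,0.07],"twist":[-0.4,0,0.4]},{"grip":0.53,"translation":[-0.005,0.0034,0.0715],"twist":[-0.4,0,0.4]}]}}

```text
clock: 19.23
eef_pos: [0.6037, 0.24, 0.0064]
tool_rot: [0.732, 0.681, 0.001, 0.001]
ft_force: [0.0, -1.2, 0.4]
grip_width: 0.0453
```

```bash
python3 - <<'E'
from fs import *
plan([.603,.2398,.0045],1.5-np.pi/2)
s=camera("scene");crop(s,310,180,430,300,5,"s16.png")
E
```

```text
t 19.23 p [0.6037 0.24   0.0064] F [ 0.  -1.2  0.4] w 0.0453 x [0.071 0.997 0.   ] y [ 0.997 -0.071  0.002] z [ 0.002 -0.    -1.   ] j [ 0.38  0.7   0.12  0.99 -0.    2.02]
shift mm [-0.3 -0.7  1.9]
twist [ 0.1 -0.  -0. ]
twist [ -0.   -0.2 180. ]
```

View pics/s16.png

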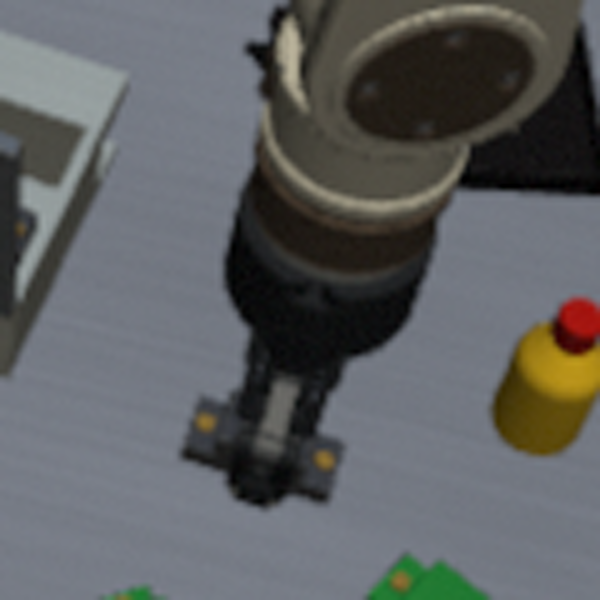

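Call:
{"op": "send_rows", "data": {"deltas": [{"grip":0.4,"translation":[0,-0.0007,0.0025],"twist":[0,0,0]},{"grip":0,"translation":[0,-0.0007,0.0025],"twist":[0,0,0]},{"grip":0,"translation":[0,-0.0007,0.0025],"twist":[0,0,0]},{"grip":0,"translation":[0,-0.0007,0.001],"twist":[0,0,0]},{"grip":0,"translation":[0,-0.0007,0.001],"twist":[0,0,0]}]}}

```text
clock: 19.9
eef_pos: [0.6034, 0.2403, 0.006]
tool_rot: [0.732, 0.681, 0.001, 0.001]
ft_force: [-0.7, -0.3, 1.5]
grip_width: 0.0263
```

Call:
{"op": "send_rows", "data": {"deltas": [{"grip":0,"translation":[0,0,-0.02],"twist":[0,0,0]},{"grip":0,"translation":[0,0,-0.06],"twist":[0,0,0]},{"grip":0,"translation":[0,0,-0.1],"twist":[0,0,0]},{"grip":0,"translation":[0,0,-0.14],"twist":[0,0,0]}]}}

```text
clock: 20.4
eef_pos: [0.6023, 0.24, 0.1465]
tool_rot: [0.732, 0.681, 0.0, 0.001]
ft_force: [0.3, 0.4, -1.8]
grip_width: 0.0267
```

```bash
python3 - <<'E'
from fs import *
fl(0,.145,-.004)
s=camera("scene");crop(s,270,80,430,300,3,"s17.png")
E
```

```text
floor x,y [0.0285 0.2323]
t 20.4 p [0.6023 0.24   0.1465] F [ 0.3  0.4 -1.8] w 0.0267 x [ 0.071  0.997 -0.   ] y [ 0.997 -0.071  0.002] z [ 0.002 -0.    -1.   ] j [ 0.38  0.58  0.29  1.28 -0.    2.02]
shift mm [-230.3  -44.9    1.5]
twist [0.1 0.  3.1]
twist [-0.000e+00  1.000e-01 -1.769e+02]
```

View pics/s17.png

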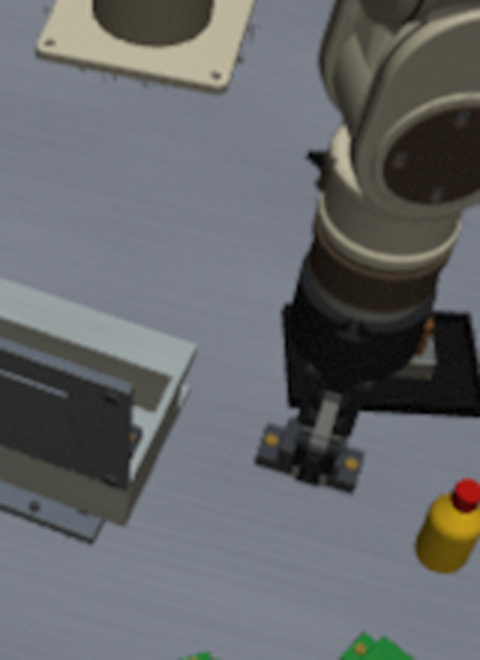

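Call:
{"op": "send_rows", "data": {"deltas": [{"grip":0,"translation":[-0.01,-0.03,0],"twist":[0,0,1]},{"grip":0,"translation":[-0.04,-0.065,0],"twist":[0,0,2]},{"grip":0,"translation":[-0.09,-0.075,0],"twist":[0,0,3]},{"grip":0,"translation":[-0.14,-0.07,0],"twist":[0,0,3]},{"grip":0,"translation":[-0.19,-0.055,0],"twist":[0,0,3]}]}}

```text
clock: 21.08
eef_pos: [0.5357, 0.0545, 0.1515]
tool_rot: [0.749, 0.663, 0.005, 0.002]
ft_force: [1.6, 0.3, -0.8]
grip_width: 0.0268
```

```bash
python3 - <<'E'
from fs import *
fl(0,.11,-.004)
E
```

```text
floor x,y [-0.0145  0.04  ]
t 21.07 p [0.5357 0.0545 0.1515] F [ 1.6  0.3 -0.8] w 0.0268 x [0.122 0.993 0.005] y [ 0.992 -0.122  0.01 ] z [ 0.01   0.003 -1.   ] j [ 0.1   0.35 -0.05  1.16  0.    1.79]
shift mm [-40.2  10.   41.4]
twist [ 0.5 -0.3  0.1]
twist [   0.4    0.9 -179.9]
```

Call:
{"op": "send_rows", "data": {"deltas": [{"grip":0,"translation":[-0.02,0.005,0],"twist":[0.5,-0.3,0]},{"grip":0,"translation":[-0.04,0.01,0],"twist":[0.5,-0.3,0]},{"grip":0,"translation":[-0.04,0.01,0.02],"twist":[0.5,-0.3,0]},{"grip":0,"translation":[-0.04,0.01,0.05],"twist":[0.5,-0.3,0]},{"grip":0,"translation":[-0.04,0.01,0.05],"twist":[0.5,-0.3,0]}]}}

```text
clock: 21.7
eef_pos: [0.5384, 0.0135, 0.0985]
tool_rot: [0.749, 0.662, -0.003, -0.002]
ft_force: [0.4, -0.0, -0.6]
grip_width: 0.027
```

```bash
python3 - <<'E'
from fs import *
fl(0,.0445,-.004)
s=camera("scene");crop(s,190,80,350,260,4,"s18.png")
E
```

```text
floor x,y [-0.0067 -0.0004]
t 21.7 p [0.5384 0.0135 0.0985] F [ 0.4 -0.  -0.6] w 0.027 x [ 0.122  0.992 -0.002] y [ 0.992 -0.122 -0.006] z [-0.006 -0.001 -1.   ] j [ 0.03  0.41 -0.11  1.05 -0.    1.72]
shift mm [ 0.4  3.  54. ]
twist [-0.4  0.1  0.1]
twist [  -0.2   -0.6 -179.9]
```

View pics/s18.png

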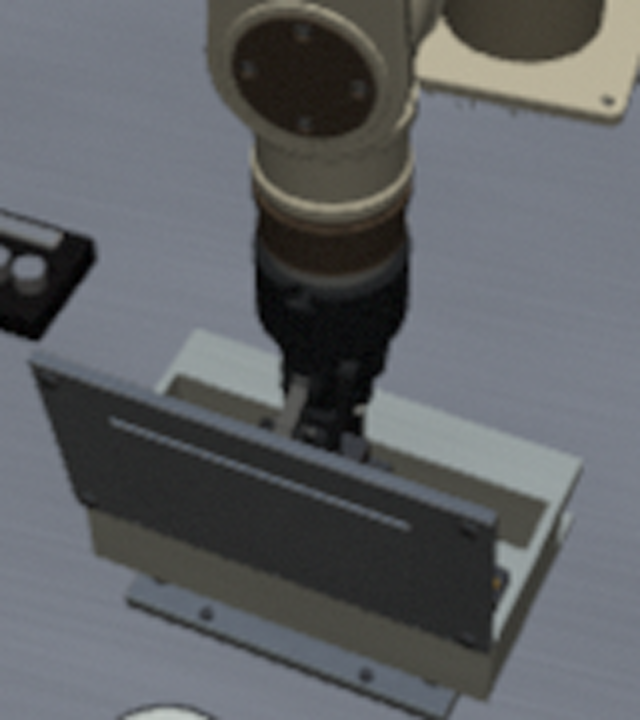

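Call:
{"op": "send_rows", "data": {"deltas": [{"grip":0,"translation":[-0.0005,0.003,0.015],"twist":[-0.4,0.1,0]},{"grip":0,"translation":[-0.0005,0.003,0.035],"twist":[-0.4,0.1,0]},{"grip":0,"translation":[-0.0005,0.003,0.05],"twist":[-0.4,0.1,0]},{"grip":0,"translation":[-0.0005,0.003,0.0545],"twist":[-0.4,0.1,0]},{"grip":0,"translation":[-0.0005,0.003,0.0545],"twist":[-0.4,0.1,0]}]}}

```text
clock: 22.38
eef_pos: [0.5425, 0.0128, 0.0458]
tool_rot: [0.749, 0.663, 0.001, 0.001]
ft_force: [-0.7, 0.6, -2.8]
grip_width: 0.0268
```

```bash
python3 - <<'E'
from fs import *
fl(0,.0445,-.004)
E
```

```text
floor x,y [-0.0025 -0.0005]
t 22.38 p [0.5425 0.0128 0.0458] F [-0.7  0.6 -2.8] w 0.0268 x [0.122 0.993 0.   ] y [ 0.993 -0.122  0.004] z [ 0.004  0.    -1.   ] j [ 0.02  0.47 -0.18  0.92 -0.    1.72]
shift mm [ 0.5 -1.5  1.3]
twist [ 0.2 -0.   0.1]
twist [   0.     0.3 -179.9]
```

Call:
{"op": "send_rows", "data": {"deltas": [{"grip":0,"translation":[0,0,0.002],"twist":[0,0,0]},{"grip":0,"translation":[0,0,0.0025],"twist":[0,0,0]}]}}

```text
clock: 22.62
eef_pos: [0.5424, 0.0129, 0.044]
tool_rot: [0.749, 0.663, 0.001, 0.001]
ft_force: [-4.2, -0.4, 5.3]
grip_width: 0.0267
```

Call:
{"op": "send_rows", "data": {"deltas": [{"grip":0.42,"translation":[0,0,0],"twist":[0,0,0]},{"grip":0.5,"translation":[0,0,0],"twist":[0,0,0]},{"grip":0.5,"translation":[0,0,-0.002],"twist":[0,0,0]},{"grip":0.5,"translation":[0,0,-0.02],"twist":[0,0,0]},{"grip":0.5,"translation":[0,0,-0.06],"twist":[0,0,0]}]}}

```text
clock: 23.25
eef_pos: [0.5408, 0.0128, 0.1028]
tool_rot: [0.749, 0.663, -0.0, -0.0]
ft_force: [0.2, -0.1, -0.7]
grip_width: 0.0428
```

```bash
python3 - <<'E'
from fs import *
plan([.4935,-.2505,.15],1.127-np.pi/2)
E
```

```text
t 23.25 p [0.5408 0.0128 0.1028] F [ 0.2 -0.1 -0.7] w 0.0428 x [ 0.122  0.993 -0.   ] y [ 0.993 -0.122 -0.   ] z [-0.  0. -1.] j [ 0.02  0.41 -0.1   1.06  0.    1.72]
shift mm [-267.1  -14.9  -47.2]
twist [-0.   0.  18.4]
twist [  -0.    -0.  -161.6]
```

Call:
{"op": "send_rows", "data": {"deltas": [{"grip":0.53,"translation":[-0.01,-0.005,-0.03],"twist":[0,0,2]},{"grip":0.53,"translation":[-0.06,-0.015,-0.047],"twist":[0,0,6]},{"grip":0.53,"translation":[-0.12,-0.015,-0.047],"twist":[0,0,10]},{"grip":0.53,"translation":[-0.18,-0.015,-0.047],"twist":[0,0,14]},{"grip":0.53,"translation":[-0.235,-0.015,-0.047],"twist":[0,0,18.4]}]}}

```text
clock: 23.88
eef_pos: [0.4974, -0.2208, 0.1502]
tool_rot: [0.846, 0.533, 0.0, 0.001]
ft_force: [1.2, 0.3, 0.2]
grip_width: 0.045
```

```bash
python3 - <<'E'
from fs import *
plan([.4935,-.2505,.07],1.127-np.pi/2)
c=camera("top");s=camera("scene")
crop(c,190,130,480,330,2.7,"t19.png");crop(s,90,100,350,280,3,"s19.png")
print([x for x in caps(c) if 170<x[0][1]<260])
E
```

```text
t 23.88 p [ 0.4974 -0.2208  0.1502] F [1.2 0.3 0.2] w 0.045 x [ 0.431  0.902 -0.   ] y [ 0.902 -0.431  0.001] z [ 0.001 -0.001 -1.   ] j [-0.42  0.37 -0.03  1.17 -0.    1.6 ]
shift mm [-28.5   9.2  80.2]
twist [ 0.1  0.  -0.1]
twist [ 0.000e+00 -1.000e-01  1.799e+02]
[((np.float64(149.3), np.float64(205.5)), np.int32(173)), ((np.float64(253.4), np.float64(205.1)), np.int32(11)), ((np.float64(276.3), np.float64(208.1)), np.int32(9)), ((np.float64(286.0), np.float64(209.0)), np.int32(9)), ((np.float64(308.8), np.float64(212.0)), np.int32(10)), ((np.float64(115.8), np.float64(228.6)), np.int32(5)), ((np.float64(398.8), np.float64(230.0)), np.int32(10)), ((np.float64(112.5), np.float64(251.5)), np.int32(4))]
```

View pics/t19.png

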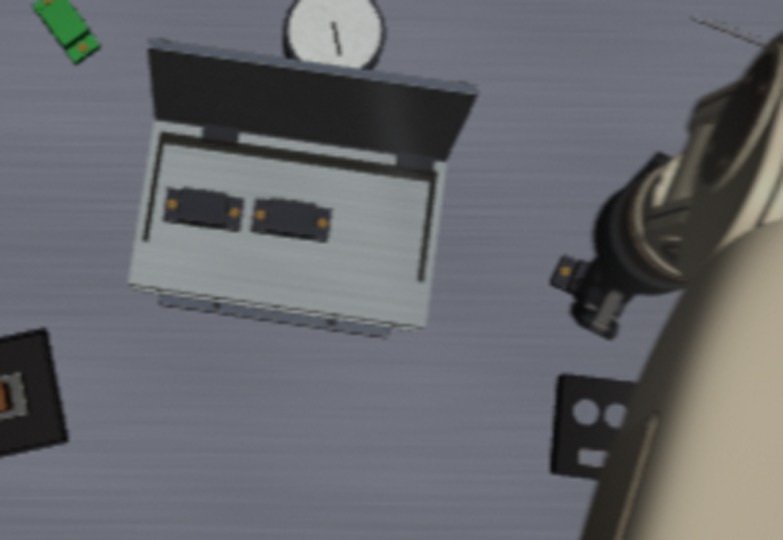

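View pics/s19.png

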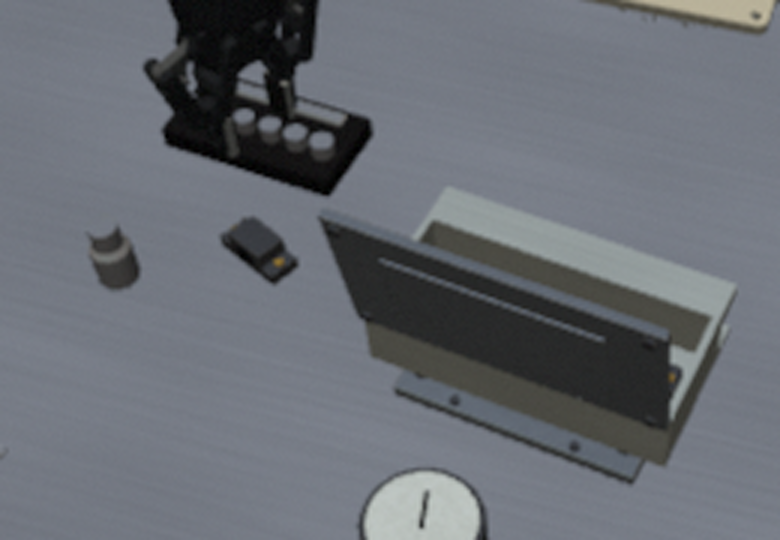

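Both placed caps stand in the case and cap C is unmoved (top 409,236). Going for cap C.

Call:
{"op": "send_rows", "data": {"deltas": [{"grip":0.53,"translation":[-0.015,0.005,0.02],"twist":[0,0,0]},{"grip":0.53,"translation":[-0.0285,0.009,0.05],"twist":[0,0,0]},{"grip":0.53,"translation":[-0.0285,0.009,0.08],"twist":[0,0,0]},{"grip":0.53,"translation":[-0.0285,0.009,0.08],"twist":[0,0,0]}]}}

```text
clock: 24.48
eef_pos: [0.4908, -0.2524, 0.0676]
tool_rot: [0.847, 0.531, -0.002, -0.001]
ft_force: [0.1, -0.5, 0.4]
grip_width: 0.0452
```

```bash
python3 - <<'E'
from fs import *
plan([.4935,-.2505,.0055],1.127-np.pi/2)
s=camera("scene");crop(s,100,90,220,210,5,"s20.png")
E
```

```text
t 24.48 p [ 0.4908 -0.2524  0.0676] F [ 0.1 -0.5  0.4] w 0.0452 x [ 0.436  0.9   -0.002] y [ 0.9   -0.436 -0.004] z [-0.004  0.    -1.   ] j [-0.47  0.47 -0.12  0.99 -0.    1.55]
shift mm [ 3.   1.9 62.1]
twist [-0.2  0.1 -0.4]
twist [1.000e-01 4.000e-01 1.796e+02]
```

View pics/s20.png

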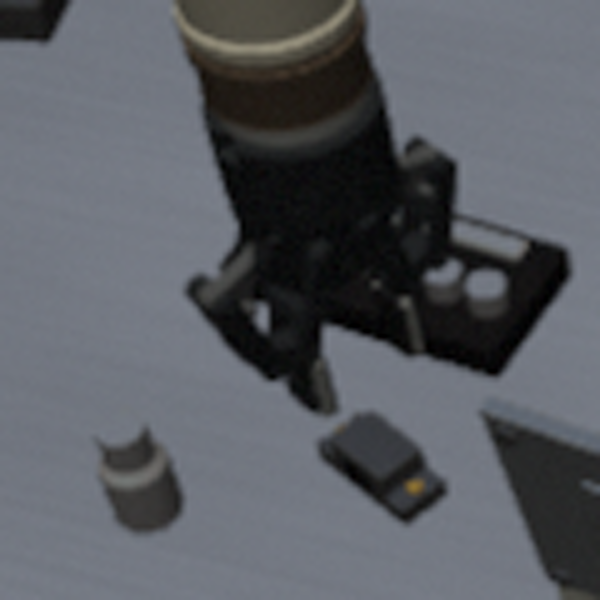

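Call:
{"op": "send_rows", "data": {"deltas": [{"grip":0.53,"translation":[0.002,0.002,0.02],"twist":[-0.2,0.1,-0.4]},{"grip":0.53,"translation":[0.003,0.002,0.045],"twist":[-0.2,0.1,-0.4]},{"grip":0.53,"translation":[0.003,0.002,0.06],"twist":[-0.2,0.1,-0.4]},{"grip":0.53,"translation":[0.003,0.002,0.0625],"twist":[-0.2,0.1,-0.4]}]}}

```text
clock: 25.02
eef_pos: [0.4953, -0.2509, 0.0068]
tool_rot: [0.845, 0.534, 0.001, 0.001]
ft_force: [0.3, -0.2, 0.4]
grip_width: 0.0455
```

```bash
python3 - <<'E'
from fs import *
plan([.4935,-.2505,.0045],1.127-np.pi/2)
s=camera("scene");crop(s,100,90,220,210,5,"s21.png")
E
```

```text
t 25.02 p [ 0.4953 -0.2509  0.0068] F [ 0.3 -0.2  0.4] w 0.0455 x [0.429 0.903 0.   ] y [ 0.903 -0.429  0.003] z [ 0.002 -0.001 -1.   ] j [-0.47  0.54 -0.18  0.85  0.    1.54]
shift mm [-0.4 -1.8  2.3]
twist [ 0.1 -0.   0. ]
twist [   0.     0.2 -180. ]
```

View pics/s21.png

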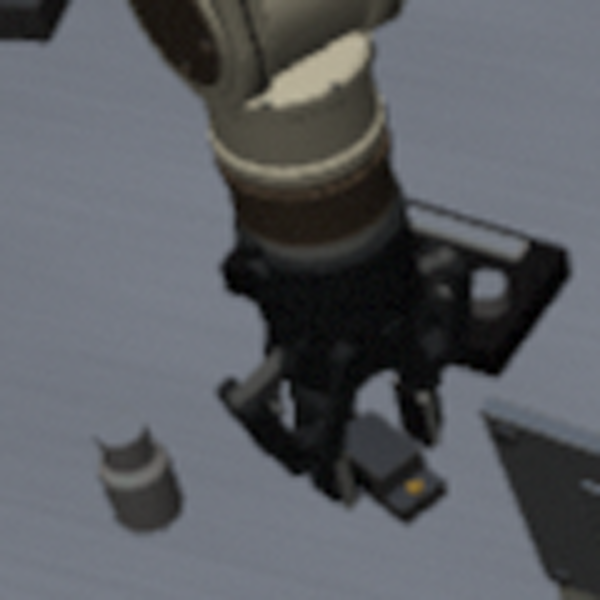

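Call:
{"op": "send_rows", "data": {"deltas": [{"grip":0.4,"translation":[0,-0.0018,0.0025],"twist":[0,0,0]},{"grip":0,"translation":[0,-0.0018,0.0025],"twist":[0,0,0]},{"grip":0,"translation":[0,-0.0018,0.0025],"twist":[0,0,0]},{"grip":0,"translation":[0,-0.0018,0.001],"twist":[0,0,0]},{"grip":0,"translation":[0,-0.0018,0.001],"twist":[0,0,0]}]}}

```text
clock: 25.7
eef_pos: [0.4936, -0.2502, 0.0059]
tool_rot: [0.845, 0.534, 0.001, 0.001]
ft_force: [0.1, -0.3, -1.1]
grip_width: 0.0267
```

Call:
{"op": "send_rows", "data": {"deltas": [{"grip":0,"translation":[0,0,-0.02],"twist":[0,0,0]},{"grip":0,"translation":[0,0,-0.06],"twist":[0,0,0]},{"grip":0,"translation":[0,0,-0.1],"twist":[0,0,0]},{"grip":0,"translation":[0,0,-0.14],"twist":[0,0,0]}]}}

```text
clock: 26.2
eef_pos: [0.4928, -0.2499, 0.1466]
tool_rot: [0.845, 0.534, 0.0, 0.001]
ft_force: [1.0, 0.0, -1.3]
grip_width: 0.0265
```

```bash
python3 - <<'E'
from fs import *
fl(-.074,.145,-.004)
s=camera("scene");crop(s,100,50,240,210,4,"s22.png")
E
```

```text
floor x,y [-0.0191 -0.2673]
t 26.2 p [ 0.4928 -0.2499  0.1466] F [ 1.   0.  -1.3] w 0.0265 x [0.429 0.903 0.   ] y [ 0.903 -0.429  0.002] z [ 0.001 -0.001 -1.   ] j [-0.47  0.39 -0.01  1.17  0.    1.54]
shift mm [188.4 -46.2   1.6]
twist [  0.1   0.  -18.2]
twist [ 0.000e+00 -1.000e-01  1.618e+02]
```

View pics/s22.png

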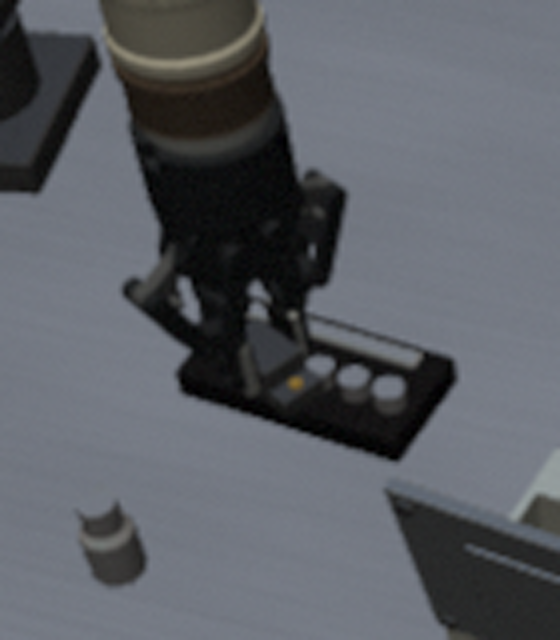

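Call:
{"op": "send_rows", "data": {"deltas": [{"grip":0,"translation":[0.03,-0.012,0],"twist":[0,0,-4]},{"grip":0,"translation":[0.07,-0.022,0],"twist":[0,0,-8]},{"grip":0,"translation":[0.115,-0.034,0],"twist":[0,0,-12]},{"grip":0,"translation":[0.155,-0.042,0],"twist":[0,0,-16]},{"grip":0,"translation":[0.185,-0.046,0],"twist":[0,0,-18]}]}}

```text
clock: 26.88
eef_pos: [0.5334, -0.0628, 0.1517]
tool_rot: [0.75, 0.661, 0.002, 0.005]
ft_force: [0.3, -0.4, -0.8]
grip_width: 0.0268
```

```bash
python3 - <<'E'
from fs import *
fl(-.074,.09,-.004)
E
```

```text
floor x,y [-0.0022 -0.0766]
t 26.88 p [ 0.5334 -0.0628  0.1517] F [ 0.3 -0.4 -0.8] w 0.0268 x [ 0.126  0.992 -0.004] y [ 0.992 -0.126  0.01 ] z [ 0.009 -0.005 -1.   ] j [-0.12  0.35 -0.05  1.16 -0.    1.58]
shift mm [ 2.9 -2.5 61.7]
twist [ 0.6  0.2 -0.1]
twist [  0.3  -0.9 179.9]
```

Call:
{"op": "send_rows", "data": {"deltas": [{"grip":0,"translation":[0.001,-0.0025,0.015],"twist":[0.6,0.2,0]},{"grip":0,"translation":[0.0015,-0.0025,0.035],"twist":[0.6,0.2,0]},{"grip":0,"translation":[0.0015,-0.0025,0.052],"twist":[0.6,0.2,0]},{"grip":0,"translation":[0.0015,-0.0025,0.052],"twist":[0.6,0.2,0]}]}}

```text
clock: 27.38
eef_pos: [0.5292, -0.0618, 0.0972]
tool_rot: [0.751, 0.66, -0.002, -0.002]
ft_force: [0.4, 0.6, -0.8]
grip_width: 0.0268
```

```bash
python3 - <<'E'
from fs import *
fl(-.075,.0445,-.004)
c=camera("top");cc=np.array([.5451,.013]);ex=np.array([.992,-.1247]);ey=np.array([.1247,.992])
for a in((253.4,205.1),(276.3,208.1),(286,209),(308.8,212)):
    p=onz(c,*a,.05)[:2]-cc;print(p@ex,p@ey)
E
```

```text
floor x,y [-0.0064 -0.0762]
t 27.38 p [ 0.5292 -0.0618  0.0972] F [ 0.4  0.6 -0.8] w 0.0268 x [ 0.128  0.992 -0.   ] y [ 0.992 -0.128 -0.006] z [-0.006  0.    -1.   ] j [-0.12  0.4  -0.13  1.04 -0.    1.58]
shift mm [ 1.3  2.7 52.7]
twist [-0.4  0.  -0.2]
twist [  0.    0.6 179.8]
-0.005174934715698115 0.09940993776591742
-0.0047020911489736245 0.04681534279841437
-0.0036577978941190904 0.024686302049598072
-0.0032188720832888543 -0.02754540929051753
```

Call:
{"op": "send_rows", "data": {"deltas": [{"grip":0,"translation":[0.001,0.002,0.015],"twist":[-0.4,0,-0.2]},{"grip":0,"translation":[0.001,0.002,0.035],"twist":[-0.4,0,-0.2]},{"grip":0,"translation":[0.001,0.002,0.049],"twist":[-0.4,0,-0.2]},{"grip":0,"translation":[0.001,0.002,0.053],"twist":[-0.4,0,-0.2]},{"grip":0,"translation":[0.001,0.002,0.055],"twist":[-0.4,0,-0.2]}]}}

```text
clock: 28.05
eef_pos: [0.5325, -0.0613, 0.0437]
tool_rot: [0.75, 0.662, 0.001, 0.002]
ft_force: [0.3, 0.8, -1.5]
grip_width: 0.027
```

Call:
{"op": "send_rows", "data": {"deltas": [{"grip":0,"translation":[0,0,0.0015],"twist":[0,0,0]},{"grip":0,"translation":[0,0,0.002],"twist":[0,0,0]}]}}

```text
clock: 28.3
eef_pos: [0.5327, -0.0613, 0.0427]
tool_rot: [0.75, 0.662, 0.001, 0.002]
ft_force: [-2.8, 0.2, 5.7]
grip_width: 0.0265
```

Call:
{"op": "send_rows", "data": {"deltas": [{"grip":0.42,"translation":[0,0,0],"twist":[0,0,0]},{"grip":0.5,"translation":[0,0,0],"twist":[0,0,0]},{"grip":0.5,"translation":[0,0,-0.002],"twist":[0,0,0]},{"grip":0.5,"translation":[0,0,-0.02],"twist":[0,0,0]},{"grip":0.5,"translation":[0,0,-0.06],"twist":[0,0,0]}]}}

```text
clock: 28.92
eef_pos: [0.529, -0.0608, 0.1004]
tool_rot: [0.75, 0.662, -0.002, -0.001]
ft_force: [0.6, -1.0, -0.7]
grip_width: 0.0425
```

Call:
{"op": "send_rows", "data": {"deltas": [{"grip":0.3,"translation":[0,0,-0.04],"twist":[0,0,0]},{"grip":0,"translation":[0,0,-0.1],"twist":[0,0,0]},{"grip":0,"translation":[-0.03,-0.04,-0.16],"twist":[0,0,0]},{"grip":0,"translation":[-0.08,-0.09,-0.17],"twist":[0,0,0]}]}}

```text
clock: 29.42
eef_pos: [0.447, -0.1169, 0.2675]
tool_rot: [0.749, 0.663, -0.001, -0.0]
ft_force: [0.4, -0.9, 0.8]
grip_width: 0.0004
```

```bash
python3 - <<'E'
from fs import *
st()
c=camera("top");s=camera("scene")
crop(c,90,100,480,330,2,"t23.png");crop(s,90,100,470,320,2,"s23.png")
E
```

```text
t 29.43 p [ 0.447  -0.1169  0.2675] F [ 0.4 -0.9  0.8] w 0.0004 x [ 0.121  0.993 -0.001] y [ 0.993 -0.121 -0.001] z [-0.001 -0.001 -1.   ] j [-0.26  0.15 -0.01  1.41 -0.    1.44]
```

View pics/t23.png

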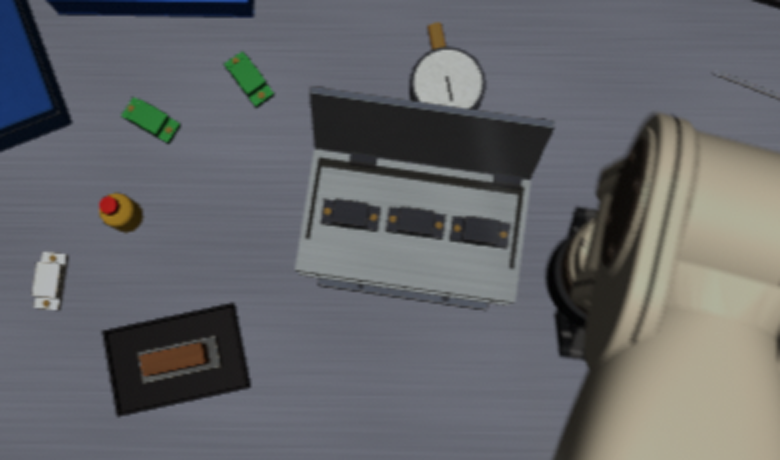

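View pics/s23.png

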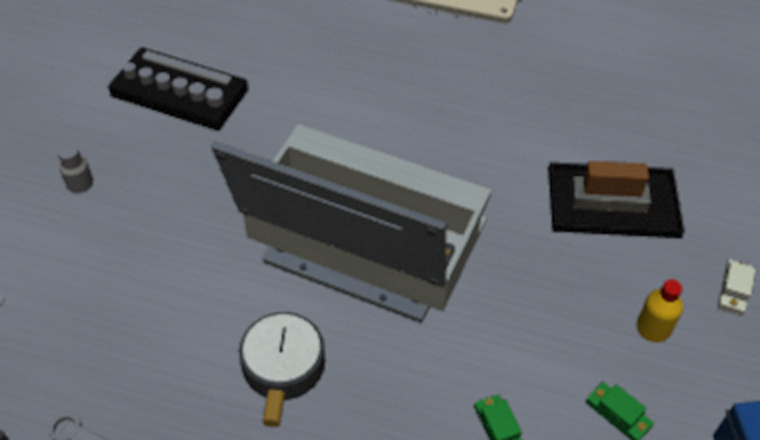

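All three caps stand in the case (top crop 351, 416 and 481 across), the stone is flat in the tray, and the bystanders are untouched. Now the cover, starting by taking the closed fingers behind it.

```bash
cat >> fs.py <<'E'
def hg(x,z,y=0):
    cc=np.array([.5987,.0062]);ex=np.array([.992,-.1247]);ey=np.array([.1247,.992])
    o=bot.get_obs();p=o["eef_pos"][:2]-cc;print("hinge TCP x,y,z",np.round([p@ex,p@ey,o["eef_pos"][2]-.088],4))
    plan([*(cc+y*ey+x*ex),z+.088],-.125)
E
python3 -c "
from fs import *
hg(.08,.185)"
```

```text
hinge TCP x,y,z [-0.1388 -0.1435  0.1794]
t 29.52 p [ 0.4431 -0.1189  0.2674] F [0.8 0.9 0. ] w 0.0 x [ 0.128  0.992 -0.002] y [ 0.992 -0.128 -0.004] z [-0.004 -0.001 -1.   ] j [-0.26  0.15 -0.02  1.41 -0.    1.44]
shift mm [144.3 218.2  -6.8]
twist [-0.2  0.1 -0.2]
twist [  0.2   0.4 179.8]
```

Call:
{"op": "send_rows", "data": {"deltas": [{"grip":0,"translation":[0.03,0.045,-0.012],"twist":[0,0,0]},{"grip":0,"translation":[0.06,0.09,-0.012],"twist":[0,0,0]},{"grip":0,"translation":[0.09,0.135,-0.012],"twist":[0,0,0]},{"grip":0,"translation":[0.12,0.18,-0.012],"twist":[0,0,0]},{"grip":0,"translation":[0.144,0.218,-0.012],"twist":[0,0,0]}]}}

```text
clock: 30.15
eef_pos: [0.6786, -0.0024, 0.276]
tool_rot: [0.751, 0.661, -0.003, -0.002]
ft_force: [0.5, -1.4, 0.6]
grip_width: -0.0003
```

Call:
{"op": "send_rows", "data": {"deltas": [{"grip":0,"translation":[0,0,0],"twist":[0,0,0]},{"grip":0,"translation":[0,0,0],"twist":[0,0,0]}]}}

```text
clock: 30.4
eef_pos: [0.6776, -0.0021, 0.2737]
tool_rot: [0.751, 0.661, -0.005, -0.004]
ft_force: [0.1, -0.8, 0.2]
grip_width: -0.0002
```

```bash
python3 - <<'E'
from fs import *
hg(.08,.11)
s=camera("scene");crop(s,150,50,390,300,3,"s24.png")
E
```

```text
hinge TCP x,y,z [0.0793 0.0016 0.1857]
t 30.4 p [ 0.6776 -0.0021  0.2737] F [ 0.1 -0.8  0.2] w -0.0002 x [ 0.127  0.992 -0.003] y [ 0.992 -0.127 -0.013] z [-0.013 -0.001 -1.   ] j [-0.    0.64  0.72  1.67 -0.    1.7 ]
shift mm [-1.4  1.6 75.7]
twist [-0.7  0.2 -0.1]
twist [  0.3   1.1 179.9]
```

View pics/s24.png

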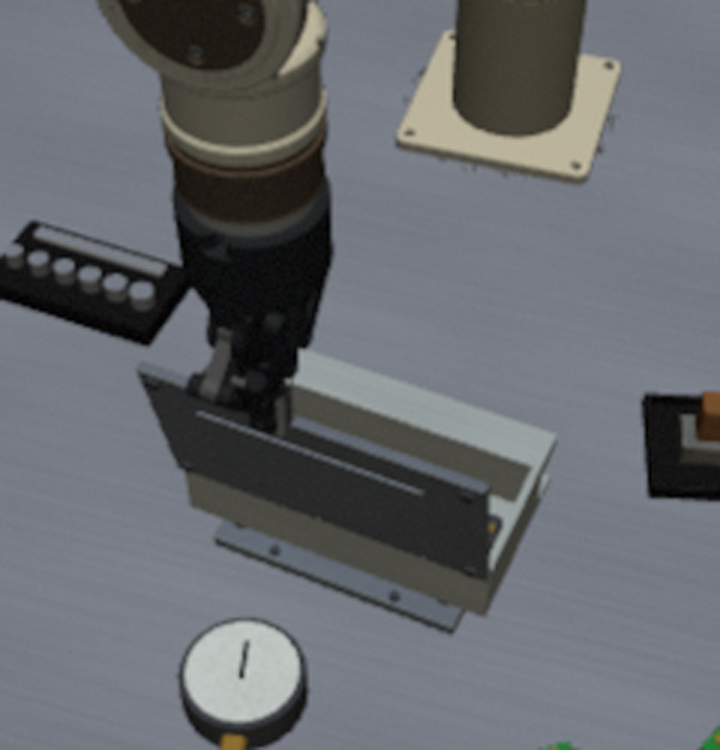

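Call:
{"op": "send_rows", "data": {"deltas": [{"grip":0,"translation":[0,0.003,0.025],"twist":[-0.7,0.2,0]},{"grip":0,"translation":[0,0.003,0.05],"twist":[-0.7,0.2,0]},{"grip":0,"translation":[0,0.003,0.072],"twist":[-0.7,0.2,0]},{"grip":0,"translation":[0,0.003,0.072],"twist":[-0.7,0.2,0]}]}}

```text
clock: 30.95
eef_pos: [0.6773, -0.0039, 0.2024]
tool_rot: [0.751, 0.66, -0.001, -0.001]
ft_force: [-0.3, 0.2, -0.6]
grip_width: -0.0003
```

```bash
python3 - <<'E'
from fs import *
hg(.03,.112)
s=camera("scene");crop(s,150,50,390,300,3,"s25.png")
E
```

```text
hinge TCP x,y,z [ 0.0792 -0.0002  0.1144]
t 30.95 p [ 0.6773 -0.0039  0.2024] F [-0.3  0.2 -0.6] w -0.0003 x [0.129 0.992 0.   ] y [ 0.992 -0.129 -0.002] z [-0.002  0.001 -1.   ] j [-0.01  0.62  0.52  1.47  0.    1.69]
shift mm [  0.  -49.3   2.5]
twist [-0.1 -0.  -0.2]
twist [ -0.    0.2 179.8]
```

View pics/s25.png

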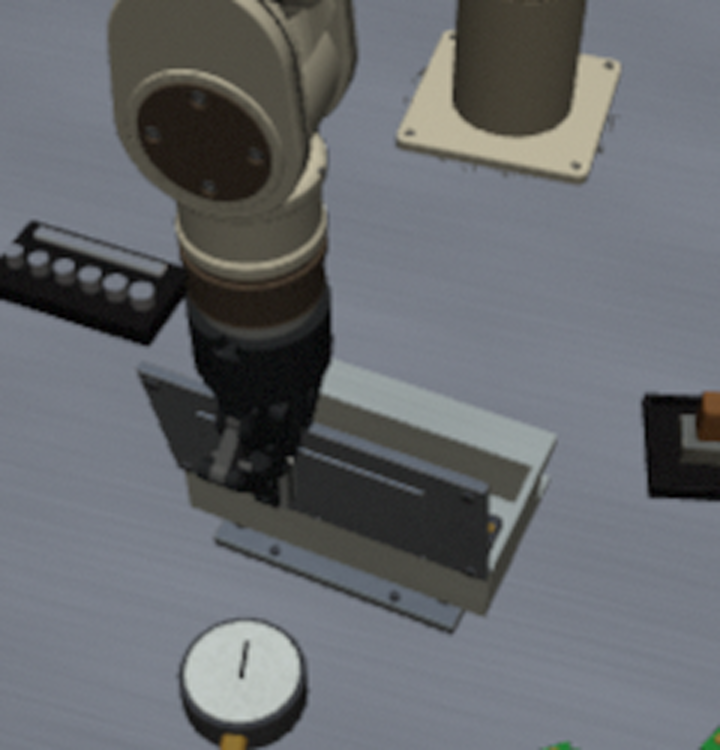

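Call:
{"op": "send_rows", "data": {"deltas": [{"grip":0,"translation":[0,-0.01,0.002],"twist":[0,0,0]},{"grip":0,"translation":[0,-0.02,0.002],"twist":[0,0,0]},{"grip":0,"translation":[0,-0.03,0.002],"twist":[0,0,0]},{"grip":0,"translation":[0,-0.04,0.002],"twist":[0,0,0]},{"grip":0,"translation":[0,-0.05,0.002],"twist":[0,0,0]}]}}

```text
clock: 31.62
eef_pos: [0.6296, 0.0025, 0.2036]
tool_rot: [0.751, 0.66, 0.002, 0.002]
ft_force: [3.1, -0.7, 1.5]
grip_width: -0.0001
```

Call:
{"op": "send_rows", "data": {"deltas": [{"grip":0,"translation":[0,-0.01,0.001],"twist":[0,0,0]},{"grip":0,"translation":[0,-0.02,0.003],"twist":[0,0,0]},{"grip":0,"translation":[0,-0.03,0.005],"twist":[0,0,0]},{"grip":0,"translation":[0,-0.035,0.006],"twist":[0,0,0]}]}}

```text
clock: 32.12
eef_pos: [0.594, 0.0072, 0.1972]
tool_rot: [0.751, 0.66, 0.002, 0.001]
ft_force: [2.4, -0.1, 1.6]
grip_width: -0.0002
```

```bash
python3 - <<'E'
from fs import *
hg(-.017,.105)
s=camera("scene");crop(s,150,50,390,300,3,"s26.png")
E
```

```text
hinge TCP x,y,z [-0.0048  0.0004  0.1092]
t 32.12 p [0.594  0.0072 0.1972] F [ 2.4 -0.1  1.6] w -0.0002 x [0.129 0.992 0.001] y [ 0.992 -0.129  0.004] z [ 0.005  0.    -1.   ] j [0.01 0.44 0.2  1.33 0.   1.71]
shift mm [ -0.4 -12.2   4.1]
twist [ 0.3 -0.1 -0.2]
twist [-1.000e-01 -4.000e-01  1.798e+02]
```

View pics/s26.png

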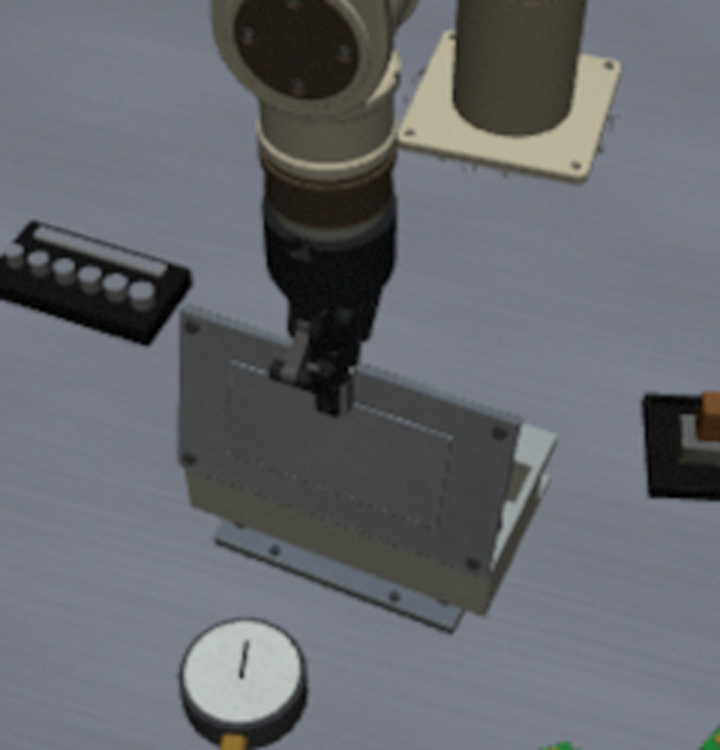

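Call:
{"op": "send_rows", "data": {"deltas": [{"grip":0,"translation":[0,-0.012,0.004],"twist":[0,0,0]},{"grip":0,"translation":[0,-0.027,0.01],"twist":[0,0,0]},{"grip":0,"translation":[0,-0.042,0.018],"twist":[0,0,0]},{"grip":0,"translation":[0,-0.055,0.028],"twist":[0,0,0]},{"grip":0,"translation":[0,-0.066,0.04],"twist":[0,0,0]}]}}

```text
clock: 32.8
eef_pos: [0.5272, 0.0159, 0.1565]
tool_rot: [0.751, 0.66, 0.001, 0.001]
ft_force: [0.6, -0.0, 2.5]
grip_width: -0.0001
```

```bash
python3 - <<'E'
from fs import *
hg(-.088,.04)
E
```

```text
hinge TCP x,y,z [-0.0722  0.0007  0.0685]
t 32.8 p [0.5272 0.0159 0.1565] F [ 0.6 -0.   2.5] w -0.0001 x [0.128 0.992 0.001] y [ 0.992 -0.128  0.002] z [ 0.002  0.001 -1.   ] j [ 0.03  0.34 -0.06  1.17  0.    1.73]
shift mm [ -0.8 -15.8  28.4]
twist [ 0.1 -0.1 -0.2]
twist [-1.000e-01 -2.000e-01  1.798e+02]
```

Call:
{"op": "send_rows", "data": {"deltas": [{"grip":0,"translation":[0,-0.009,0.013],"twist":[0,0,0]},{"grip":0,"translation":[0,-0.016,0.027],"twist":[0,0,0]},{"grip":0,"translation":[0,-0.02,0.04],"twist":[0,0,0]},{"grip":0,"translation":[0,-0.022,0.05],"twist":[0,0,0]},{"grip":0,"translation":[0,-0.022,0.057],"twist":[0,0,0]}]}}

```text
clock: 33.42
eef_pos: [0.5046, 0.0188, 0.0984]
tool_rot: [0.751, 0.66, 0.0, -0.0]
ft_force: [-1.5, 0.9, 1.9]
grip_width: 0.0
```

```bash
python3 - <<'E'
from fs import *
hg(-.1,.008)
s=camera("scene");crop(s,150,50,390,300,3,"s27.png")
E
```

```text
hinge TCP x,y,z [-0.0949  0.0008  0.0104]
t 33.42 p [0.5046 0.0188 0.0984] F [-1.5  0.9  1.9] w 0.0 x [0.128 0.992 0.001] y [ 0.992 -0.128  0.   ] z [ 0.     0.001 -1.   ] j [ 0.04  0.35 -0.21  1.01  0.    1.74]
shift mm [-0.8 -5.   2.4]
twist [ 0.  -0.  -0.2]
twist [-1.000e-01 -0.000e+00  1.798e+02]
```

View pics/s27.png

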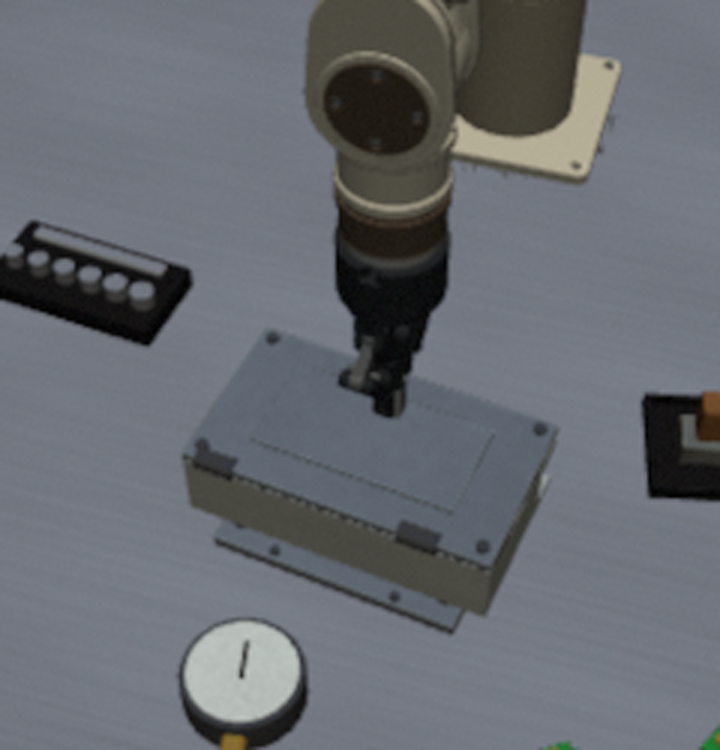

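Almost shut. I'll press down until it's firmly seated.

Call:
{"op": "send_rows", "data": {"deltas": [{"grip":0,"translation":[0,-0.008,0.002],"twist":[0,0,0]},{"grip":0,"translation":[0,-0.008,0.005],"twist":[0,0,0]},{"grip":0,"translation":[0,-0.008,0.008],"twist":[0,0,0]},{"grip":0,"translation":[0,-0.008,0.009],"twist":[0,0,0]}]}}

```text
clock: 33.98
eef_pos: [0.4972, 0.0198, 0.0902]
tool_rot: [0.751, 0.66, 0.001, 0.0]
ft_force: [-3.4, 0.2, 9.3]
grip_width: 0.0002
```

Call:
{"op": "send_rows", "data": {"deltas": [{"grip":0,"translation":[0,0,-0.03],"twist":[0,0,0]},{"grip":0,"translation":[0,-0.03,-0.08],"twist":[0,0,0]},{"grip":0,"translation":[-0.03,-0.08,-0.13],"twist":[0,0,0]},{"grip":0,"translation":[-0.08,-0.13,-0.15],"twist":[0,0,0]},{"grip":0,"translation":[-0.14,-0.16,-0.15],"twist":[0,0,0]}]}}

```text
clock: 34.6
eef_pos: [0.336, -0.0786, 0.239]
tool_rot: [0.75, 0.661, 0.002, 0.002]
ft_force: [1.2, -1.0, 0.8]
grip_width: -0.0
```

Call:
{"op": "send_rows", "data": {"deltas": [{"grip":0,"translation":[0,0,0],"twist":[0,0,0]},{"grip":0,"translation":[0,0,0],"twist":[0,0,0]}]}}

```text
clock: 34.85
eef_pos: [0.3361, -0.0787, 0.2392]
tool_rot: [0.751, 0.661, 0.003, 0.002]
ft_force: [-0.3, 1.4, -1.0]
grip_width: 0.0
```

```bash
python3 - <<'E'
from fs import *
st()
c=camera("top");s=camera("scene")
crop(c,90,100,480,330,2,"t28.png");crop(s,190,130,450,300,3,"s28.png")
E
```

```text
t 34.85 p [ 0.3361 -0.0787  0.2392] F [-0.3  1.4 -1. ] w 0.0 x [0.127 0.992 0.001] y [ 0.992 -0.127  0.007] z [ 0.007 -0.    -1.   ] j [-0.23 -0.08 -0.33  1.32  0.    1.47]
```

View pics/t28.png

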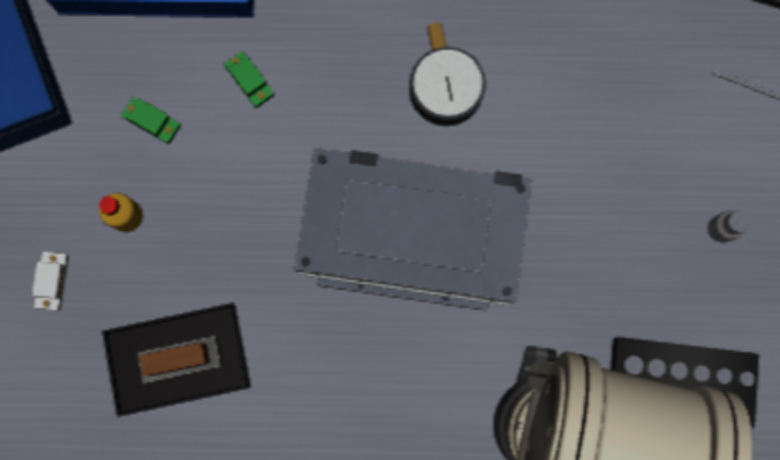

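View pics/s28.png

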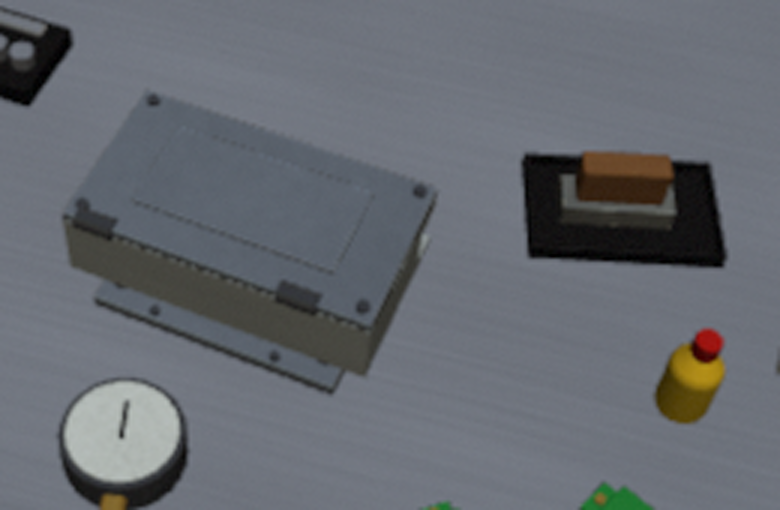

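```bash
python3 - <<'E'
from fs import *
c=camera("top");s=camera("scene")
crop(c,225,220,365,260,5.5,"t29.png");crop(s,290,170,350,280,5,"s29.png")
# corner screws, centroid of dark spots
def spot(cam,u,v,r=5):
    g=cv2.cvtColor(cam["color"],cv2.COLOR_BGR2GRAY)[v-r:v+r+1,u-r:u+r+1].astype(float)
    w=np.clip(np.median(g)-10-g,0,None);yy,xx=np.mgrid[-r:r+1,-r:r+1];return u+(w*xx).sum()/w.sum(),v+(w*yy).sum()/w.sum()
for n,a,b in(("near-left",(243,230),(330,193)),("near-right",(343,245),(241,163)),("far-left",(250,180),(311,232))):
    pa,pb=spot(c,*a),spot(s,*b);print(n,np.round(pa,1),np.round(pb,1),tri(c,pa,s,pb))
E
```

```text
near-left [242.  230.9] [329.9 194. ] (array([0.48831459, 0.13261352, 0.09345852]), np.float64(0.0007107108541376231))
near-right [343.  245.8] [240.7 163.2] (array([ 0.45955465, -0.08653873,  0.09465621]), np.float64(0.0017108359512326757))
far-left [250.6 179.4] [311.4 233.7] (array([0.60311383, 0.11802117, 0.09100424]), np.float64(0.0015362693277434483))
```

View pics/s29.png

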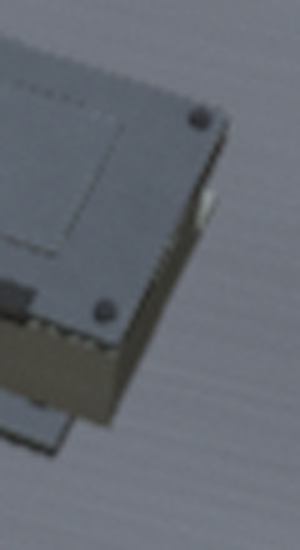

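View pics/t29.png

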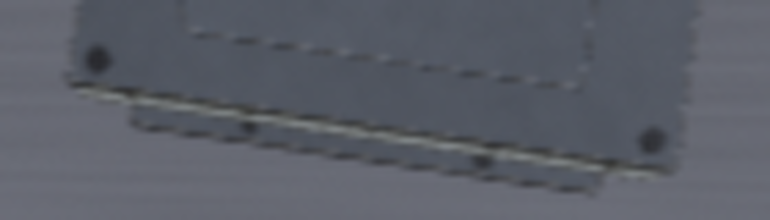

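The cover screws triangulate to 91-95 mm height, level to about 0.02 rad, so the cover is shut. The stone is flat in its tray and the arm is clear.

```bash
python3 -c "
from workcell import bot
print(bot.job_done())"
```

```text
the job is handed in; nothing more can be done
None
```

I completed the job and handed it in at about 35 s; no verdict is reported back.

- **Rub:** I rubbed the stone along the sealing face from about +71 mm to -73 mm and back to +74 mm. Contact force was about 11 to 13 N, with the gearcase an estimated 4 to 5 mm down, worked out from tool height and force. The stone stayed within about 3 mm of the flange centre line.
- **Stone and caps:** I laid the stone back flat in its tray. There were three dark caps on the bench, and all three now stand on the gearcase floor. I left the green and white look-alikes alone.
- **Cover:** I pushed the cover shut from behind and pressed it down with about 9 N.

**Last checks:**
- The cover's corner screws measured 91, 93 and 95 mm high against 96 mm expected. That is within camera error, level to about 0.02 rad, and no gap was visible.
- The stone looked flat in its tray.
- The gauge, socket and oil bottle looked unmoved.
- The caps were last seen upright just before the cover was closed.
- No check failed, and I saw no knocks or grip slips.

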